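# Close up the sample-ring stand under its domed cover and hold-down weight

### The job

Lift the blue domed cover off the post of the stand and stand it upright on the bench, then slide the black spacer down the post onto the base, and on top of it every sample ring that is out on the bench, in any order, each fully down. Put the cover back over the post so that it rests on the rings, and last balance the brass weight flat on the crown of its dome, centred, nearly level and staying there by itself, without disturbing the bottles.

Things in the scene. Friction and masses are not known exactly. Their poses are not given: they have to be found in the camera images.
- stand: fixed stand on the bench: aluminium base disc 90 mm across and 12 mm thick, with a steel post of 22 mm diameter rising from its middle to 130 mm above the bench (the top 5 mm tapers to 15 mm across, flat end). Origin on the post's axis at bench level; z up along the post.
- spacer: black plastic spacer ring: outside diameter 50 mm, bore 28 mm, 24 mm high, about 60 g. Origin at its very centre (12 mm above its underside); z is its axis, either way up will do. It goes on the post first.
- ring_a: white plastic sample ring (a thick flat ring): outside diameter 60 mm, bore 28 mm, 20 mm high, about 60 g. Origin at its very centre (10 mm above its underside); z is its axis, either way up will do. May be absent (None) from the start.
- ring_b: green plastic sample ring (a thick flat ring): outside diameter 60 mm, bore 28 mm, 20 mm high, about 60 g. Origin at its very centre (10 mm above its underside); z is its axis, either way up will do. May be absent (None) from the start.
- ring_c: orange plastic sample ring (a thick flat ring): outside diameter 60 mm, bore 28 mm, 20 mm high, about 60 g. Origin at its very centre (10 mm above its underside); z is its axis, either way up will do. May be absent (None) from the start.
- ring_d: yellow plastic sample ring (a thick flat ring): outside diameter 60 mm, bore 28 mm, 20 mm high, about 60 g. Origin at its very centre (10 mm above its underside); z is its axis, either way up will do. May be absent (None) from the start.
- cover: blue plastic cover: cylinder 60 mm across, 74 mm high, plus a dome 11 mm high (spherical, radius 45 mm, crown flat over 6 mm). Blind bore from below, 28 mm across, 58 mm deep, goes over the post. About 180 g. Origin: centre of its underside; z up to the dome. At the start it hangs on the bare post's tip, underside 72 mm above the bench; over spacer and two or more rings it rests on the top ring.
- crown (a point): the highest point of the cover's dome, on its axis 85 mm above its underside; z up.
- weight: rectangular brass block 60 x 40 x 20 mm (x, y, z), about 0.4 kg, lying flat at the start. Origin at its very centre; either broad face down will do.
- reagent_a: amber reagent bottle, white cap, 50 mm across, 100 mm high, loose. Bystander: leave it where it stands. Origin at the centre of its underside.
- reagent_b: amber reagent bottle, black cap, 50 mm across, 100 mm high, loose. Bystander: leave it where it stands. Origin at the centre of its underside.
- wash_bottle: white wash bottle with blue cap and spout, 68 mm across, 147 mm high to the cap (spout to 178 mm, reaching 68 mm towards its +y), loose. Bystander: leave it where it stands. Origin at the centre of its underside.
- tube_rack: black test-tube rack with capped tubes, 90 x 160 mm (x, y), 107 mm high, fixed to the bench. Bystander. Origin at the centre of its underside.
Not all that is in view belongs to the job. What is shaped like the cover but green or turquoise is not meant.

How it is judged (in metres and radians):
On the way, in this order (a step that is already met when the one before it is completed fails the run):
1. the cover stands upright on the bench, clear of the stand and let go (height (world z) of cover below 0.006 m and horizontal distance between cover and stand above 0.076 m and angle between cover's own z axis and vertical below 0.1 rad and contact force between the fingers and cover below 0.3 N), for 0.2 s.
2. the spacer lies flat on the stand's base around the post (horizontal distance between spacer and stand below 0.007 m and z of spacer in the frame of stand between 0.02 and 0.028 m and angle between the z axis of spacer and the z axis of stand, either way round below 0.1 rad), for 0.2 s.
3. all the sample rings present lie flat on the post above the spacer (all of step 2 and horizontal distance between each of ring_a, ring_b, ring_c, ring_d and stand below 0.007 m and z of ring_a in the frame of stand between 0.041 and 0.112 m and angle between the z axis of each of ring_a, ring_b, ring_c, ring_d and the z axis of stand, either way round below 0.1 rad and z of ring_b in the frame of stand between 0.041 and 0.112 m and z of ring_c in the frame of stand between 0.041 and 0.112 m and z of ring_d in the frame of stand between 0.041 and 0.112 m), for 0.2 s.
4. the cover stands upright over the post, resting on the top ring (all of step 3 and horizontal distance between cover and stand below 0.008 m and angle between cover's own z axis and vertical below 0.08 rad and z of cover in the frame of stand above 0.06 m and ((horizontal distance between ring_a and cover below 0.01 m and distance between ring_a and cover below 0.015 m and angle between the z axis of ring_a and the z axis of cover, either way round below 0.1 rad) or (horizontal distance between ring_b and cover below 0.01 m and distance between ring_b and cover below 0.015 m and angle between the z axis of ring_b and the z axis of cover, either way round below 0.1 rad) or (horizontal distance between ring_c and cover below 0.01 m and distance between ring_c and cover below 0.015 m and angle between the z axis of ring_c and the z axis of cover, either way round below 0.1 rad) or (horizontal distance between ring_d and cover below 0.01 m and distance between ring_d and cover below 0.015 m and angle between the z axis of ring_d and the z axis of cover, either way round below 0.1 rad))), for 0.2 s.
At the end, for the whole second after the job is handed in: Spacer flat on the base, all present rings flat above it round the post (axes within 7 mm), cover upright (0.08 rad) on the top ring, and the weight still on the crown, broad face down, its centre within 14 mm of the crown's axis, tilted under 0.25 rad (all of step 4 and horizontal distance between weight and crown below 0.014 m and z of weight in the frame of crown between 0.006 and 0.016 m and angle between the z axis of weight and the z axis of stand, either way round below 0.25 rad and linear speed of weight below 0.02 m/s and angular speed of weight below 0.25 rad/s); the robot touches nothing.
It fails at once if the white-capped reagent bottle is pushed more than 30 mm or tipped over (distance of reagent_a from where it was at the start of the episode above 0.03 m or angle between reagent_a's own z axis and vertical above 0.5 rad).
It fails at once if the black-capped reagent bottle is pushed more than 30 mm or tipped over (distance of reagent_b from where it was at the start of the episode above 0.03 m or angle between reagent_b's own z axis and vertical above 0.5 rad).
It fails at once if the wash bottle is pushed more than 30 mm or tipped over (distance of wash_bottle from where it was at the start of the episode above 0.03 m or angle between wash_bottle's own z axis and vertical above 0.5 rad).
Of ring_a, ring_b, ring_c, ring_d only 2 to 4 are there at a start; the rules pass over those that are not, and their reading is None.
At some moment in a run one of ring_a, ring_b, ring_c, ring_d, weight may be knocked a few centimetres aside while the robot is not near it.
Once in a run the grip may slacken for a moment while it holds something.
It also fails if it takes over 210 s, if anything falls off the work surface, if the arm or the gripper's body presses on something with over 40 N, if the wrist force passes 120 N, or if a joint passes its speed limit or range.

### The arm

A 6-joint arm with a two-finger parallel gripper is mounted at the origin on the work surface. World frame = base frame: x ahead of the robot, y to its left, z up, the work surface at z = 0. Lengths are in mm, angles in rad, forces in N, time in s.
With the tool pointing down it reaches from about 350 to 775 mm from the base axis. Payload 7.3 kg.
Tool frame: the origin (TCP) lies on the mounting face of the last link; the fingertips stand 178 mm ahead of it and the grasp point (between the pads) lies 159 mm ahead of it (bot.grip_point_offset is the distance from the TCP to the grasp point, in mm); x points along the fingers, y is the direction in which the jaws open and shut, and the axes are right-handed (so a half turn about x gives the same grasp; the last joint's range is limited). The gripper opens to 92 mm and grips with 3 to 60 N. Pads are 19 mm wide; open, the fingers measure 130 mm over their backs; the gripper's body (75 mm by 190 mm) begins 47 mm behind the grasp point.
Start: joints at [1.15, 0.342, 1.524, -0, 1.275, -0.146], TCP at [142.439, 505.311, 404.741] pointing down, gripper open.
Joint ranges: [-2.53, 2.53], [-0.77, 2.02], [0.04, 2.7], [-1, 4.14], [0.28, 2.66], [-3.11, 3.11]. Speed limits (rad/s): [2.57, 2.57, 3.14, 3.14, 3.14, 3.14].

### API

Orientations are given as [roll, pitch, yaw] about the fixed x, y, z axes, in that order (R = Rz(yaw) Ry(pitch) Rx(roll)).
In Python, from plant import bot gives the robot as it stands.
- The arm moves only by the tool arm_command, never from a script. Its argument "moves" is a list of rows, each a list of 5 numbers: the shift along the tool's x, y, z in cm, then the turn about the tool's x in degrees, then the opening, from 0 (shut) to 1 (fully open). A call has 1 to 10 rows; each row is the pose to reach, as a shift and turn from the pose measured when the call began, along the tool's axes at that moment; what a row does not reach only later rows make up. A row lasts 1/10 s, in which the tool goes at most 50 mm and 8.59 degrees, less where a joint would pass 70% of its speed; a pose out of reach is approached as far as the arm can. A call with a gripper value outside its range is refused whole. The fingers move at their own pace and stop on an object; the grip force is fixed at half the most. Time passes only in rows, so rows that repeat a pose let the fingers close. It gives the time, the measured TCP pose, the force and the opening at its end, in the units of the state.
- bot.get_obs(): the state, without advancing time (a new reading comes with each control period).
- bot.capture(name): name is "scene" or "top" or "wrist"; returns a dict with "frame" (480x640x3 uint8, blue, green, red), "K" (3x3 intrinsics, pixels), "origin" and "orientation" of the camera in the world; the wrist camera has in their place "T_tool_cam" (4x4, takes a point from camera to tool coordinates, whose origin is the TCP and whose axes are the tool frame's). Camera axes: x right, y down, z forward; pixel columns grow to the right and rows downward; lengths in mm; the calibration is good to about 2 mm. A picture is of the moment at which its call begins: read the wrist's pose just before it. There is no depth.
- bot.close_job(): hands the job in, once; it reports no verdict.
The state is a dict: "time": time; "joint_positions": joint angles; "dq": joint speeds; "tau": joint torques, N m; "tool_pos": TCP position; "tcp_rot": TCP orientation; "contact_force": force on the tool from outside, world axes, zero at the start; "moment": the same for the moment, N m; "grip_width": finger opening in mm.
Only numpy, scipy, OpenCV 4.12 (cv2) and the standard library are available. Lean on these libraries where they do the work, as an engineer would, in place of code of your own. Each camera call takes 0.05 s, during which the arm holds its last target.

## Working session

There is one attempt and no reset: what is moved stays moved. The work goes in short steps, Python scripts to look and compute and a tool call to move; the robot and the scene stay as the last step left them, time stands still between calls to the robot, and variables do not carry over. Pictures are saved under pics/ and viewed, and the job is handed in when it is done.

Besides the shell and the picture viewer there is one more tool, called after ">>>" as name([rows], argument=value, ...), one row to a line, values as JSON. arm_command: Moves the arm, as the interface text tells. Its arguments: {"type":"object","properties":{"moves":{"type":"array"}},"required":["moves"]}

```bash
ls; mkdir -p pics
python3 - <<'E'
from plant import bot
import cv2
print(bot.get_obs())
for n in("scene","top","wrist"):
    c=bot.capture(n); cv2.imwrite(f"pics/{n}0.png",c["frame"]); print(n,{k:v for k,v in c.items() if k!="frame"})
E
```

```text
pics
{'time': 0.0, 'joint_positions': array([ 1.14999491e+00,  3.42697826e-01,  1.52500245e+00, -2.80152949e-05,
        1.27536681e+00, -1.45998823e-01]), 'dq': array([-0.00145576, -0.00035452,  0.00067898,  0.00108872, -0.00107393,
        0.00053655]), 'tau': array([-8.02065297e-04, -4.31240165e+01, -2.44210750e+01,  7.16783339e-02,
        5.60338818e-02, -1.14420366e-04]), 'tool_pos': array([142.38965542, 505.18504578, 404.06275951]), 'tcp_rot': array([-1.69862783,  1.56932164, -1.97342224]), 'contact_force': array([-0.0838378 , -0.66143506, -0.50867251]), 'moment': array([ 0.00592878, -0.033059  , -0.01595493]), 'grip_width': 91.99203737622574}
scene {'K': array([[556.49410903,   0.        , 319.53772971],
       [  0.        , 556.49410903, 241.13670147],
       [  0.        ,   0.        ,   1.        ]]), 'origin': array([1340.75628728,  348.6118491 ,  767.41196628]), 'orientation': array([-2.24354508, -0.0023766 ,  2.03763319])}
top {'K': array([[563.25775308,   0.        , 325.19121109],
       [  0.        , 563.25775308, 248.48148596],
       [  0.        ,   0.        ,   1.        ]]), 'origin': array([ 302.99831022,  -45.70792983, 1528.32504064]), 'orientation': array([-2.94597684,  0.01748021, -1.59633704])}
wrist {'K': array([[337.28897312,   0.        , 320.64395052],
       [  0.        , 337.28897312, 245.89856396],
       [  0.        ,   0.        ,   1.        ]]), 'T_tool_cam': array([[-5.36146776e-04, -2.70809250e-01,  9.62632880e-01,
         1.94736301e+01],
       [ 9.99999748e-01,  3.02613154e-04,  6.42090141e-04,
         1.44436048e+00],
       [-4.65189322e-04,  9.62632982e-01,  2.70809020e-01,
        -7.33941430e+01],
       [ 0.00000000e+00,  0.00000000e+00,  0.00000000e+00,
         1.00000000e+00]])}
```

View pics/scene0.png

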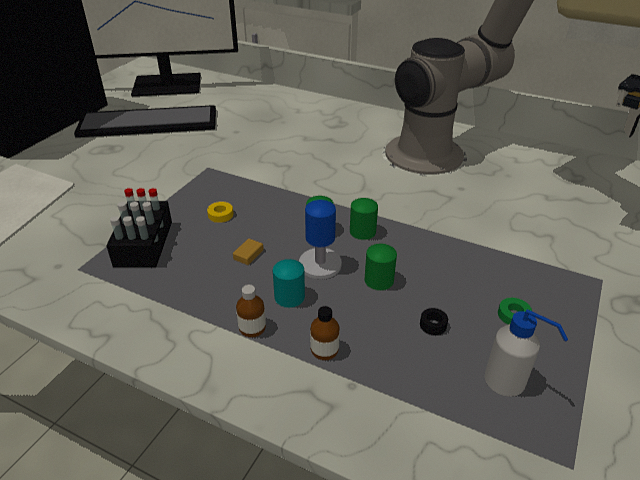

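View pics/top0.png

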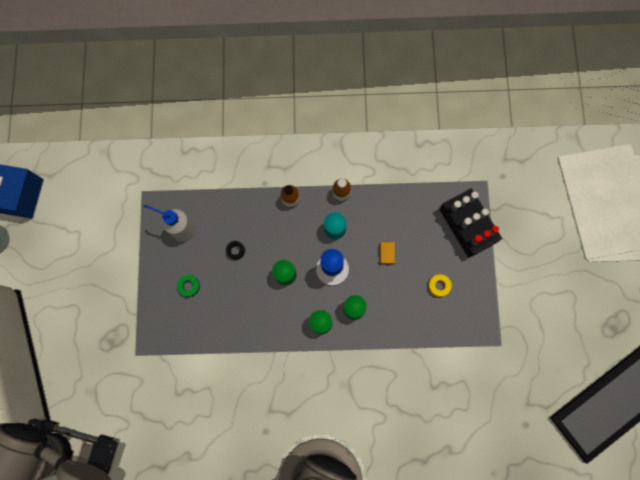

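View pics/wrist0.png

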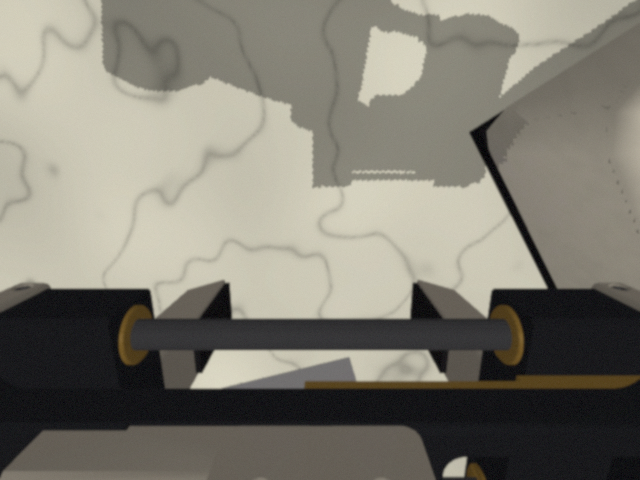

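The scene picture shows these candidates:
- **Covers:** blue on the post (320,222), turquoise (289,283), and green at (380,265), (363,218) and (320,205).
- **Rings:** green ring (514,311) and yellow ring (220,211); no white or orange ring is visible.
- **Spacer:** black ring (433,321).
- **Weight:** brass block (248,251).

By the description, the cover is the blue one on the post. The top view shows the same: cover (332,262), spacer (235,250), green ring (188,286), yellow ring (440,286), weight (388,253).

```bash
cat > h.py <<'E'
from plant import bot
import numpy as np, cv2
from scipy.spatial.transform import Rotation as Ro
def rot(e): return Ro.from_euler('xyz',e).as_matrix()
def pose():
    o=bot.get_obs(); return o,np.array(o["tool_pos"]),rot(o["tcp_rot"])
def cam(n):
    o,p,R=pose(); c=bot.capture(n)
    if n=="wrist":
        T=c["T_tool_cam"]; return c["frame"],c["K"],p+R@T[:3,3],R@T[:3,:3]
    return c["frame"],c["K"],np.array(c["origin"]),rot(c["orientation"])
def ray(C,u,v,z):
    _,K,o,R=C; d=R@np.linalg.inv(K)@[u,v,1.]; return o+d*(z-o[2])/d[2]
def proj(C,P):
    _,K,o,R=C; q=K@(R.T@(np.array(P)-o)); return q[:2]/q[2]
RANGES={"blue":((105,120,40),(128,255,255)),"green":((50,120,40),(75,255,255)),"yellow":((24,120,90),(34,255,255)),
"brass":((12,120,60),(23,255,255)),"black":((0,0,0),(180,255,28)),"teal":((80,120,40),(100,255,255)),"orange":((4,150,90),(12,255,255))}
def blobs(C,col,amin=60):
    hsv=cv2.cvtColor(C[0],cv2.COLOR_BGR2HSV); m=cv2.inRange(hsv,*RANGES[col])
    cs,_=cv2.findContours(m,cv2.RETR_EXTERNAL,cv2.CHAIN_APPROX_NONE)
    return sorted([c for c in cs if cv2.contourArea(c)>amin],key=cv2.contourArea,reverse=True)
def centre(c):
    m=cv2.moments(c); return m["m10"]/m["m00"],m["m01"]/m["m00"]
def go(x,y,z,yaw=None):
    """grasp point target (mm); yaw = direction of jaw axis (tool y) in world, deg, mod 180. prints row"""
    o,p,R=pose(); g=p+R@[bot.grip_point_offset,0,0]
    s=R.T@(np.array([x,y,z])-g)/10; cur=np.degrees(np.arctan2(R[1,1],R[0,1])); t=0
    if yaw is not None:
        # tool x is down, so + turn about tool x lowers world yaw
        t=-((yaw-cur+90)%180-90)
    print("grip",g.round(1),"jaw yaw",round(cur,1),"q6",round(o["joint_positions"][5],2),"row",s.round(2),"turn",round(t,1),"w",round(o["grip_width"],1),"t",round(o["time"],2))
E
python3 - <<'E'
from h import *
C=cam("top"); S=cam("scene")
for n,X in(("top",C),("scene",S)):
  for col in RANGES:
    for c in blobs(X,col)[:9]:
        u,v=centre(c); print(n,col,round(u),round(v),cv2.contourArea(c),cv2.boundingRect(c),[ray(X,u,v,z)[:2].round(0) for z in(0,20,)])
f=C[0][150:370,120:510]; cv2.imwrite("pics/top_crop.png",cv2.resize(f,None,fx=2,fy=2))
f=S[0][180:400,200:600]; cv2.imwrite("pics/scene_crop.png",cv2.resize(f,None,fx=2,fy=2))
go(0,0,0)
E
```

```text
top blue 18 191 1638.5 (0, 165, 42, 53) [array([799., 844.]), array([792., 832.])]
top blue 332 261 457.0 (321, 249, 23, 27) [array([570., -44.]), array([566., -44.])]
top blue 167 216 190.5 (144, 205, 34, 20) [array([713., 416.]), array([708., 410.])]
top green 284 272 424.0 (272, 260, 24, 25) [array([544.,  89.]), array([541.,  87.])]
top green 354 307 398.5 (343, 295, 24, 25) [array([ 443., -102.]), array([ 442., -101.])]
top green 320 322 398.0 (309, 310, 23, 24) [array([406.,  -8.]), array([405.,  -8.])]
top green 188 285 361.5 (177, 275, 23, 22) [array([514., 353.]), array([511., 348.])]
top yellow 440 285 343.5 (429, 274, 22, 22) [array([ 496., -336.]), array([ 494., -332.])]
top brass 387 252 293.0 (380, 242, 15, 22) [array([ 590., -197.]), array([ 586., -195.])]
top brass 290 196 121.5 (281, 186, 17, 17) [array([761.,  68.]), array([755.,  66.])]
top brass 342 189 117.5 (333, 181, 17, 16) [array([775., -77.]), array([769., -77.])]
top black 595 406 1302.5 (551, 347, 89, 115) [array([ 168., -718.]), array([ 170., -709.])]
top black 37 420 1290.5 (1, 291, 71, 178) [array([170.
[... 1490 characters left out ...]
 61, 62, 56) [array([-416., -176.]), array([-370., -162.])]
scene black 434 321 566.0 (420, 308, 28, 27) [array([598., 216.]), array([618., 219.])]
scene black 631 84 210.5 (619, 75, 21, 17) [array([-785.,  482.]), array([-729.,  479.])]
scene black 325 314 157.5 (318, 306, 14, 16) [array([673.,  25.]), array([691.,  33.])]
scene black 631 102 118.5 (623, 94, 17, 15) [array([-622.,  490.]), array([-571.,  486.])]
scene black 492 42 85.0 (478, 29, 33, 19) [array([-988.,  -42.]), array([-927.,  -32.])]
scene teal 288 283 1285.5 (273, 259, 32, 49) [array([629., -79.]), array([647., -67.])]
grip [142.4 505.2 245.2] jaw yaw 74.3 q6 -0.15 row [ 2.456e+01 -5.247e+01  1.000e-02] turn 0 w 91.8 t 0.25
```

View pics/scene_crop.png

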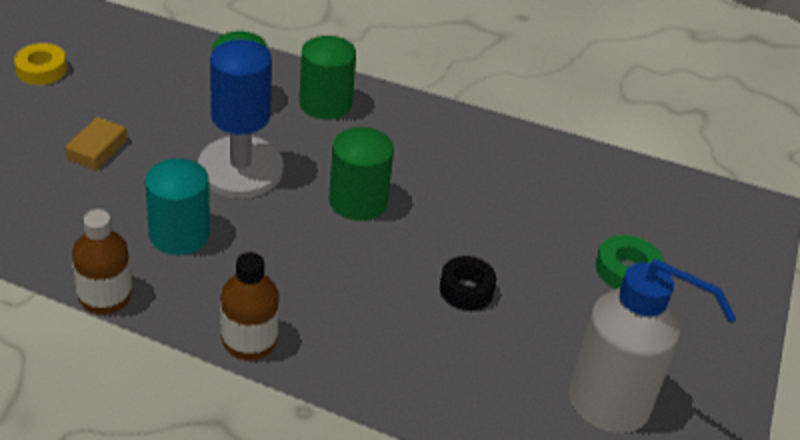

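View pics/top_crop.png

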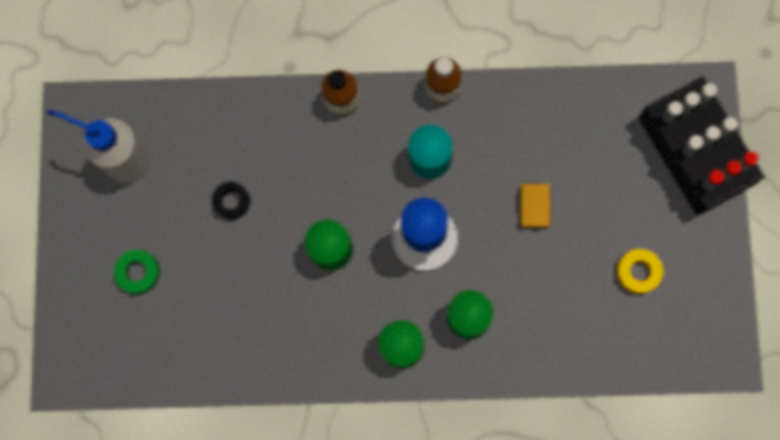

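The crops confirm it: the blue cover hangs on the post, two real rings (green, yellow) are out, and the spacer and weight are plain. Next is a precise position for the cover and stand, then I move above it.

Run:
```python
from h import *
C=cam("top"); S=cam("scene")
b=[c for c in blobs(C,"blue") if abs(centre(c)[0]-332)<10][0]; (u,v),r=cv2.minEnclosingCircle(b); print(u,v,r)
for z in(140,146,157): print(z,ray(C,u,v,z).round(1), ray(C,*centre(b),z).round(1))
# stand disc in scene
b=[c for c in blobs(S,"blue") if abs(centre(c)[0]-320)<10][0]; u,v=centre(b)
print("scene mid",ray(S,u,v,112).round(1))
hsv=cv2.cvtColor(C[0],cv2.COLOR_BGR2HSV); m=cv2.inRange(hsv,(0,0,140),(180,60,255)); m[:, :305]=0;m[:,365:]=0;m[:240]=0;m[300:]=0
ys,xs=np.nonzero(m); print("disc bbox",xs.min(),xs.max(),ys.min(),ys.max(),len(xs))
for X in [(xs.min(),0),(xs.max(),0)]: print(ray(C,X[0],270,12).round(1))
print(ray(C,332,ys.max(),12).round(1))
go(545,-42,260,90)
```

```text
331.9599914550781 261.760009765625 13.384401321411133
140 [544.3 -44.5 140. ] [545.1 -43.8 140. ]
146 [543.3 -44.5 146. ] [544.1 -43.8 146. ]
157 [541.4 -44.5 157. ] [542.2 -43.8 157. ]
scene mid [553.4 -45.4 112. ]
disc bbox 317 348 259 284 206
[545.  -3.  12.]
[542.6 -87.4  12. ]
[505.4 -42.8  12. ]
grip [142.4 505.3 245.4] jaw yaw 74.3 q6 -0.15 row [ -1.45 -41.75  53.6 ] turn -15.7 w 91.8 t 0.35
```

>>> arm_command([
  [-4, -10, 12.5, -4, 1],
  [-4, -41.5, 53, -15.7, 1],
  [-4, -41.5, 53, -15.7, 1],
  [-4, -41.5, 53, -15.7, 1],
  [-4, -41.5, 53, -15.7, 1],
  [-4, -41.5, 53, -15.7, 1],
  [-4, -41.5, 53, -15.7, 1],
  [-4, -41.5, 53, -15.7, 1],
  [-4, -41.5, 53, -15.7, 1],
  [-4, -41.5, 53, -15.7, 1],
])

```text
time: 1.35
tool_pos: [434.1, 105.7, 437.0]
tcp_rot: [-0.024, 1.57, -0.025]
contact_force: [-0.4, 1.0, 0.3]
grip_width: 91.7
```

Run:
```python
from h import *
go(470,-44,290,90)
```

```text
grip [434.2 105.7 277.8] jaw yaw 89.9 q6 -1.5 row [ -1.22 -14.97   3.6 ] turn -0.1 w 91.7 t 1.35
```

>>> arm_command([
  [-2, -15, 8, 0, 1],
  [-2, -15, 8, 0, 1],
  [-2, -15, 8, 0, 1],
  [-2, -15, 8, 0, 1],
  [-2, -15, 8, 0, 1],
  [-2, -15, 8, 0, 1],
])

```text
time: 1.95
tool_pos: [513.8, -44.5, 456.6]
tcp_rot: [2.072, 1.57, 2.07]
contact_force: [0.1, -0.2, -0.0]
grip_width: 91.7
```

Run:
```python
from h import *
W=cam("wrist"); cv2.imwrite("pics/w1.png",W[0])
for c in blobs(W,"blue",500): 
    (u,v),r=cv2.minEnclosingCircle(c); print(u,v,r,centre(c),[ray(W,u,v,z).round(1) for z in(140,157)])
go(545,-44,290,90)
print(proj(W,[547,-44.5,157]))
```

```text
320.7758483886719 264.8448181152344 38.28315734863281 (319.3326109530904, 266.0184658449591) [array([542.6, -42.6, 140. ]), array([536.8, -42.6, 157. ])]
grip [513.5 -43.8 297.6] jaw yaw 89.9 q6 -1.8 row [ 0.76 -0.02  3.15] turn -0.1 w 92.1 t 2.0
[318.61354351 275.75362538]
```

View pics/w1.png

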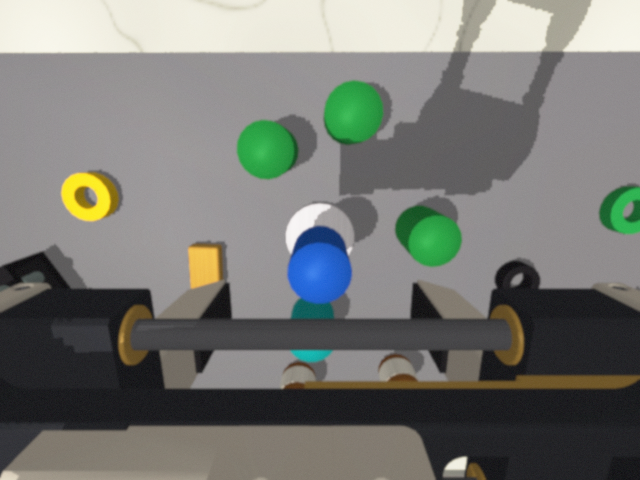

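Run:
```python
from h import *
W=cam("wrist")
b=blobs(W,"blue",500)[0]; x,y,w,h=cv2.boundingRect(b); print(x,y,w,h)
print("far edge rim at z146",ray(W,x+w/2,y+h,146).round(1)," near bottom edge z72",ray(W,x+w/2,y,72).round(1), "L,R",ray(W,x,y+h-32,146).round(1),ray(W,x+w,y+h-32,146).round(1))
hsv=cv2.cvtColor(W[0],cv2.COLOR_BGR2HSV); m=cv2.inRange(hsv,(0,0,150),(180,40,255)); m[:190]=0;m[280:]=0;m[:,:260]=0;m[:,:][:,380:]=0
ys,xs=np.nonzero(m); print(xs.min(),xs.max(),ys.min(),ys.max())
print("disc near edge",ray(W,320,ys.min(),12).round(1),"L,R",ray(W,xs.min(),235,12).round(1),ray(W,xs.max(),235,12).round(1))
```

```text
287 227 64 77
far edge rim at z146 [579.4 -43.5 146. ]  near bottom edge z72 [521.5 -43.7  72. ] L,R [547.3 -72.8 146. ] [547.4 -14.1 146. ]
260 379 190 279
disc near edge [487.5 -42.6  12. ] L,R [ 545.4 -120.5   12. ] [545.5  33.9  12. ]
```

>>> arm_command([
  [0, 0, 3.55, 0, 1],
  [4, 0, 3.55, 0, 1],
  [8, 0, 3.55, 0, 1],
  [12, 0, 3.55, 0, 1],
  [15, 0, 3.55, 0, 1],
  [16.5, 0, 3.55, 0, 1],
  [16.5, 0, 3.55, 0, 1],
  [16.5, 0, 3.55, 0, 0.5],
  [16.5, 0, 3.55, 0, 0.5],
  [16.5, 0, 3.55, 0, 0.5],
])

```text
time: 3.05
tool_pos: [549.2, -43.2, 293.3]
tcp_rot: [-0.038, 1.568, -0.037]
contact_force: [0.2, -0.2, -0.4]
grip_width: 72.5
```

Run:
```python
from h import *
W=cam("wrist"); cv2.imwrite("pics/w2.png",W[0]);go(549,-43.5,132,90)
```

```text
grip [549.5 -43.3 133.9] jaw yaw 90.0 q6 -1.79 row [ 0.19 -0.02 -0.05] turn 0.0 w 68.3 t 3.1
```

View pics/w2.png

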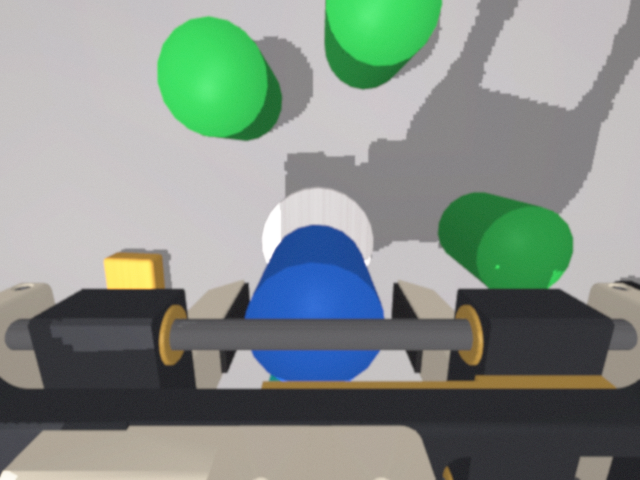

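The cover sits between the fingers at about (315,315), with the stand disc behind it. Close on it.

>>> arm_command([
  [0.2, 0, 0, 0, 0],
  [0.2, 0, 0, 0, 0],
  [0.2, 0, 0, 0, 0],
  [0.2, 0, 0, 0, 0],
  [0.2, 0, 0, 0, 0],
  [0.2, 0, 0, 0, 0],
])

```text
time: 3.7
tool_pos: [549.3, -43.4, 292.0]
tcp_rot: [-0.138, 1.567, -0.138]
contact_force: [-1.5, -0.6, 5.6]
grip_width: 59.8
```

>>> arm_command([
  [-2, 0, 0, 0, 0],
  [-4, 0, 0, 0, 0],
  [-6, 0, 0, 0, 0],
  [-8, 0, 0, 0, 0],
  [-8, 0, 0, 0, 0],
  [-8, 0, 0, 0, 0],
])

```text
time: 4.3
tool_pos: [548.8, -43.4, 371.4]
tcp_rot: [-0.1, 1.568, -0.1]
contact_force: [-0.6, 0.3, -2.6]
grip_width: 59.9
```

Run:
```python
from h import *
W=cam("wrist"); cv2.imwrite("pics/w3.png",W[0]);go(549,-43.5,132,90)
S=cam("scene"); cv2.imwrite("pics/s3.png",S[0])
```

```text
grip [548.9 -43.3 211.5] jaw yaw 90.0 q6 -1.79 row [ 7.95 -0.02 -0.01] turn -0.0 w 60.1 t 4.35
```

View pics/s3.png

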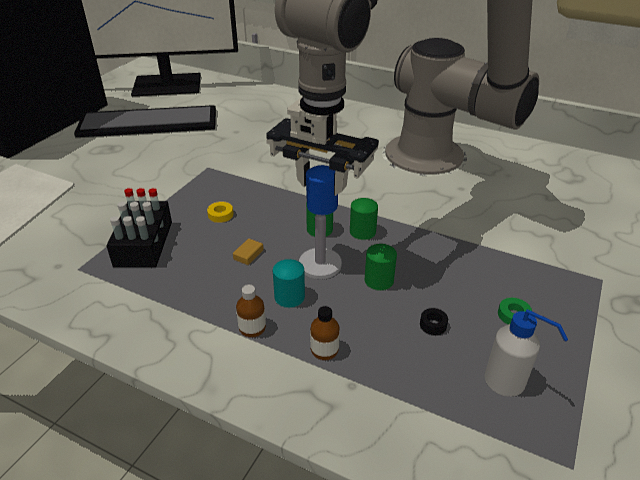

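>>> arm_command([
  [0, 5, -2.5, 0, 0],
  [0, 10, -5, 0, 0],
  [0, 15, -7.5, 0, 0],
  [0, 20, -10, 0, 0],
  [0, 23.3, -11.9, 0, 0],
  [0, 23.3, -11.9, 0, 0],
  [4, 23.3, -11.9, 0, 0],
  [8, 23.3, -11.9, 0, 0],
  [11, 23.3, -11.9, 0, 0],
  [11, 23.3, -11.9, 0, 0],
])

```text
time: 5.4
tool_pos: [428.4, 189.0, 256.4]
tcp_rot: [-2.85, 1.562, -2.85]
contact_force: [-0.9, -0.0, -2.0]
grip_width: 60.0
```

Run:
```python
from h import *
T=cam("top"); cv2.imwrite("pics/t4.png",T[0]);go(430,190,61,90)
S=cam("scene"); cv2.imwrite("pics/s4.png",S[0])
```

```text
grip [428.7 189.   99.5] jaw yaw 90.0 q6 -1.32 row [3.85 0.1  0.14] turn -0.0 w 60.3 t 5.45
```

View pics/s4.png

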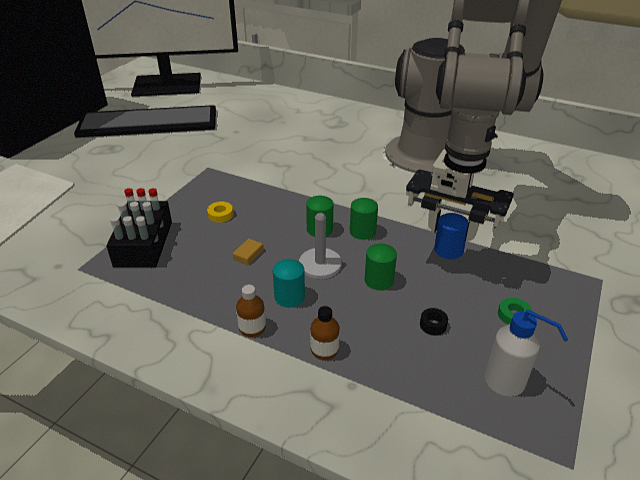

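View pics/t4.png

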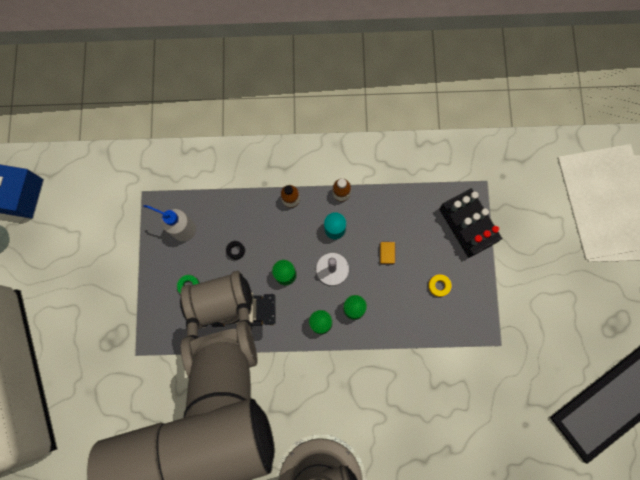

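>>> arm_command([
  [2, 0, 0, 0, 0],
  [3, 0, 0, 0, 0],
  [3.5, 0, 0, 0, 0],
  [3.7, 0, 0, 0, 0],
  [3.7, 0, 0, 0, 0],
  [3.7, 0, 0, 0, 0],
])

```text
time: 6.1
tool_pos: [430.3, 189.5, 223.8]
tcp_rot: [-0.126, 1.57, -0.126]
contact_force: [-0.2, 0.2, -1.6]
grip_width: 60.0
```

Run:
```python
from h import *
go(430,190,61,90); print(bot.get_obs()["contact_force"])
T=cam("top")
hsv=cv2.cvtColor(T[0],cv2.COLOR_BGR2HSV); m=cv2.inRange(hsv,(0,0,140),(180,60,255)); 
cs,_=cv2.findContours(m,cv2.RETR_EXTERNAL,cv2.CHAIN_APPROX_NONE)
for c in cs:
    u,v=centre(c) if cv2.contourArea(c)>300 else (0,0)
    if 315<u<350 and 255<v<285:
        e=cv2.fitEllipse(cv2.convexHull(c)); print(cv2.contourArea(c),e); print(ray(T,*e[0],12))
cv2.imwrite("pics/post.png",cv2.resize(T[0][240:300,300:370],None,fx=8,fy=8,interpolation=cv2.INTER_CUBIC))
```

```text
grip [430.4 189.5  64.6] jaw yaw 90.0 q6 -1.32 row [ 0.36  0.05 -0.04] turn -0.0 w 60.0 t 6.1
[-0.24967264  0.22198302 -1.63894476]
576.5 ((332.1537170410156, 268.44671630859375), (32.033145904541016, 32.4765625), 94.81478118896484)
[548.08562589 -44.43446607  12.        ]
148395.5 ((453.27587890625, 288.07220458984375), (394.69256591796875, 2301.451171875), 88.75503540039062)
[ 485.2753829  -369.37284951   12.        ]
```

View pics/post.png

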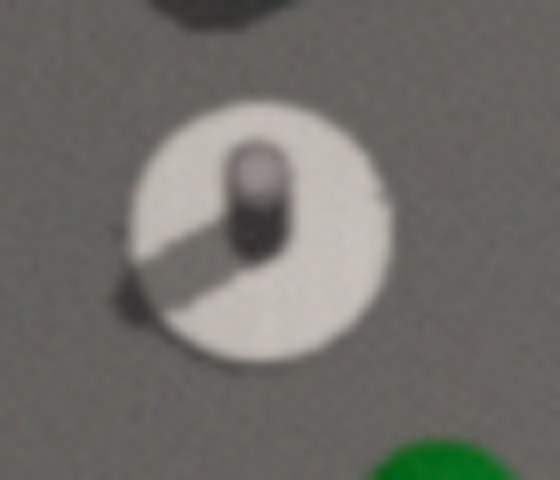

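>>> arm_command([
  [0.2, 0, 0, 0, 0],
  [0.3, 0, 0, 0, 0],
  [0.4, 0, 0, 0, 0],
  [0.45, 0, 0, 0, 0],
  [0.45, 0, 0, 0, 0],
  [0.45, 0, 0, 0, 0],
])

```text
time: 6.75
tool_pos: [430.4, 189.6, 220.3]
tcp_rot: [0.068, 1.569, 0.068]
contact_force: [-3.1, -1.0, 10.3]
grip_width: 60.2
```

>>> arm_command([
  [-0.05, 0, 0, 0, 0.9],
  [-0.05, 0, 0, 0, 0.9],
  [-0.05, 0, 0, 0, 0.9],
  [-0.05, 0, 0, 0, 0.9],
  [-3, 0, 0, 0, 1],
  [-7, 0, 0, 0, 1],
  [-12, 0, 0, 0, 1],
  [-16, 0, 0, 0, 1],
  [-16, 0, 0, 0, 1],
])

```text
time: 7.65
tool_pos: [431.1, 189.9, 385.6]
tcp_rot: [0.225, 1.558, 0.225]
contact_force: [-0.3, -0.0, -0.5]
grip_width: 91.9
```

Run:
```python
from h import *
T=cam("wrist"); cv2.imwrite("pics/w5.png",T[0]);go(603,215,180,90)
```

```text
grip [431.7 190.  223.5] jaw yaw 90.0 q6 -1.32 row [ 4.48  2.5  17.1 ] turn -0.0 w 91.8 t 7.7
```

View pics/w5.png

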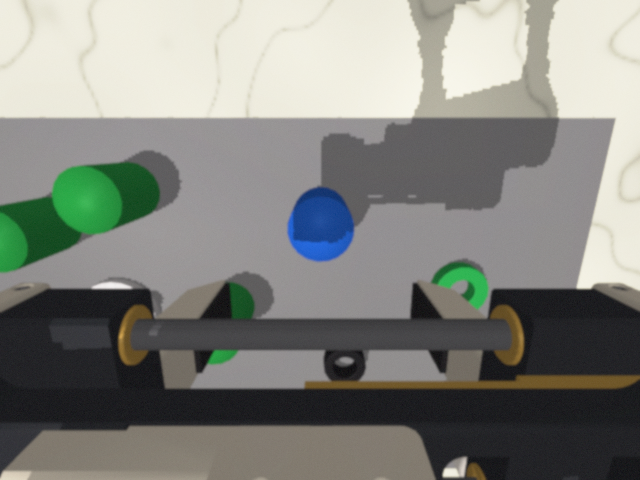

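The cover stands upright and released at (320,223). Next, the spacer at (344,362).

>>> arm_command([
  [2, 2.5, 5, 0, 1],
  [4.5, 2.5, 10, 0, 1],
  [4.5, 2.5, 14, 0, 1],
  [4.5, 2.5, 14, 0, 1],
  [4.5, 2.5, 14, 0, 1],
  [4.5, 2.5, 14, 0, 1],
])

```text
time: 8.3
tool_pos: [569.9, 214.7, 337.7]
tcp_rot: [0.225, 1.566, 0.225]
contact_force: [-0.6, 0.8, 0.1]
grip_width: 91.8
```

```bash
cat >> h.py <<'E'
def wring(name,col,h,umin=100,umax=540,vmax=300,hint=None):
    """ring: hull of blob, ellipse fit; outer circle mix of top/bottom -> use bore (hole) on top face too"""
    W=cam("wrist"); cv2.imwrite(name,W[0]); hsv=cv2.cvtColor(W[0],cv2.COLOR_BGR2HSV)
    m=cv2.inRange(hsv,*RANGES[col]); m[vmax:]=0
    cs,hi=cv2.findContours(m,cv2.RETR_CCOMP,cv2.CHAIN_APPROX_NONE)
    for i,c in enumerate(cs):
        if cv2.contourArea(c)<300: continue
        u,v=centre(c); 
        if not umin<u<umax: continue
        print("blob" if hi[0][i][3]<0 else "hole",cv2.contourArea(c),(round(u,1),round(v,1)),cv2.boundingRect(c),"z=h",ray(W,u,v,h).round(1),"z=h/2",ray(W,u,v,h/2).round(1))
    return W
E
python3 - <<'E'
from h import *
RANGES["black"]=((0,0,0),(180,255,50))
wring("pics/w6.png","black",24);go(603,215,180,90)
E
```

```text
grip [570.7 215.  179.3] jaw yaw 90.0 q6 -1.34 row [-0.05  0.    3.23] turn 0.0 w 91.8 t 8.35
```

View pics/w6.png

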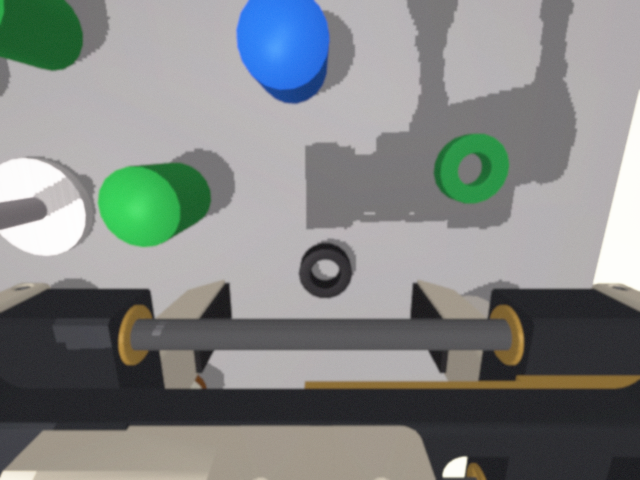

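Run:
```python
from h import *
W=cam("wrist"); g=cv2.cvtColor(W[0],cv2.COLOR_BGR2GRAY); r=g[230:310,285:370]; print(r[40,::4], r[::4,20])
m=(g<75).astype(np.uint8)*255; m[310:]=0; m[:235]=0
cs,hi=cv2.findContours(m,cv2.RETR_CCOMP,cv2.CHAIN_APPROX_NONE)
for c in cs:
    if cv2.contourArea(c)>150: u,v=centre(c); print(cv2.contourArea(c),u,v,cv2.boundingRect(c),ray(W,u,v,24),ray(W,u,v,12))
```

```text
[180 182 181 176  65  59  44 114 118 163 181 180 180 156  55  55  47 120
 178 181 181 181] [181 184 184 182 182 145  44  55  67  62  59  56  57  60  66 154 179 180
 180 180]
2314.5 554.1010297400446 299.65629725642685 (490, 289, 145, 21) [635.0430605  439.65127098  24.        ] [640.67374769 448.75077314  12.        ]
2320.5 86.14307261366085 299.5649644473174 (7, 289, 146, 21) [634.81503871  -6.07940268  24.        ] [640.43643629 -15.13897079  12.        ]
330.5 420.1164901664145 299.65658093797276 (411, 284, 25, 26) [635.00511535 311.7593004   24.        ] [640.63425666 315.64848293  12.        ]
330.5 221.1366616238023 299.72617246596064 (206, 284, 25, 26) [635.0207053  122.21622456  24.        ] [640.65048174 118.38342106  12.        ]
2098.0 325.0595805529075 269.41086749285034 (300, 243, 51, 54) [604.38072248 221.02511765  24.        ] [608.76222583 221.21778904  12.        ]
497.5 325.1474036850921 268.2257956448911 (310, 257, 31, 23) [603.21469235 221.10155489  24.        ] [607.54869163 221.29734033  12.        ]
```

>>> arm_command([
  [3, 0.6, 3.5, 10, 1],
  [6, 0.6, 3.5, 20, 0.8],
  [8, 0.6, 3.5, 30, 0.8],
  [10, 0.6, 3.5, 40, 0.8],
  [10, 0.6, 3.5, 50, 0.8],
  [10, 0.6, 3.5, 60, 0.8],
  [10, 0.6, 3.5, 70, 0.8],
  [10, 0.6, 3.5, 80, 0.8],
  [10, 0.6, 3.5, 90, 0.8],
  [10, 0.6, 3.5, 90, 0.8],
])

```text
time: 9.4
tool_pos: [604.6, 221.3, 240.5]
tcp_rot: [1.732, 1.562, 0.226]
contact_force: [0.7, 0.7, -0.6]
grip_width: 73.3
```

Run:
```python
from h import *
go(605.5,221,22,0)
```

```text
grip [605.9 221.6  81.3] jaw yaw 3.7 q6 0.17 row [ 5.93 -0.09  0.06] turn 3.7 w 73.3 t 9.4
```

>>> arm_command([
  [3, 0, 0, 3.7, 0.8],
  [5, 0, 0, 3.7, 0.8],
  [5.9, 0, 0, 3.7, 0.8],
  [5.9, 0, 0, 3.7, 0.8],
  [5.9, 0, 0, 3.7, 0],
  [5.9, 0, 0, 3.7, 0],
  [5.9, 0, 0, 3.7, 0],
  [5.9, 0, 0, 3.7, 0],
  [5.9, 0, 0, 3.7, 0],
  [5.9, 0, 0, 3.7, 0],
])

```text
time: 10.4
tool_pos: [605.4, 221.5, 182.4]
tcp_rot: [1.793, 1.561, 0.223]
contact_force: [-1.1, -1.6, 5.8]
grip_width: 49.0
```

>>> arm_command([
  [0, 0, 0, 0, 0.75],
  [0, 0, 0, 0, 0.75],
  [0, 0, 0, 0, 0.75],
  [0, 0, 0, 0, 0.75],
])

```text
time: 10.8
tool_pos: [605.3, 221.4, 182.1]
tcp_rot: [1.797, 1.561, 0.227]
contact_force: [-0.3, -0.5, 0.0]
grip_width: 68.5
```

Run:
```python
from h import *
go(605.5,221,22,90)
```

```text
grip [606.7 221.7  22.9] jaw yaw 0.0 q6 0.23 row [ 0.09 -0.12  0.07] turn -90.0 w 68.5 t 10.8
```

>>> arm_command([
  [0, 0, 0, -9, 0.78],
  [0, 0, 0, -18, 0.78],
  [0, 0, 0, -27, 0.78],
  [0, 0, 0, -36, 0.78],
  [0, 0, 0, -45, 0.78],
  [0, 0, 0, -54, 0.78],
  [0, 0, 0, -63, 0.78],
  [0, 0, 0, -72, 0.78],
  [0, 0, 0, -81, 0.78],
  [0, 0, 0, -90, 0.78],
])

```text
time: 11.8
tool_pos: [605.2, 221.4, 181.8]
tcp_rot: [0.287, 1.562, 0.223]
contact_force: [-0.4, 0.5, 0.1]
grip_width: 71.7
```

Run:
```python
from h import *
go(606.6,221.6,22.5,90)
```

```text
grip [606.6 221.7  22.6] jaw yaw 86.3 q6 -1.27 row [ 0.01 -0.01  0.  ] turn -3.7 w 71.7 t 11.8
```

>>> arm_command([
  [0, 0, 0, -3.7, 0.7],
  [0, 0, 0, -3.7, 0],
  [0, 0, 0, -3.7, 0],
  [0, 0, 0, -3.7, 0],
  [0, 0, 0, -3.7, 0],
  [0, 0, 0, -3.7, 0],
  [-3, 0, 0, -3.7, 0],
  [-7, 0, 0, -3.7, 0],
  [-11, 0, 0, -3.7, 0],
  [-15, 0, 0, -3.7, 0],
])

```text
time: 12.8
tool_pos: [603.7, 221.1, 333.3]
tcp_rot: [0.224, 1.562, 0.224]
contact_force: [0.4, 0.5, -0.3]
grip_width: 49.6
```

Run:
```python
from h import *
T=cam("top")
hsv=cv2.cvtColor(T[0],cv2.COLOR_BGR2HSV)
W=cam("wrist"); cv2.imwrite("pics/w7.png",W[0]); go(548,-44,180,90)
```

```text
grip [608.1 222.2 179.5] jaw yaw 90.0 q6 -1.34 row [ -0.3  -26.62  -6.02] turn 0.0 w 49.9 t 12.9
```

View pics/w7.png

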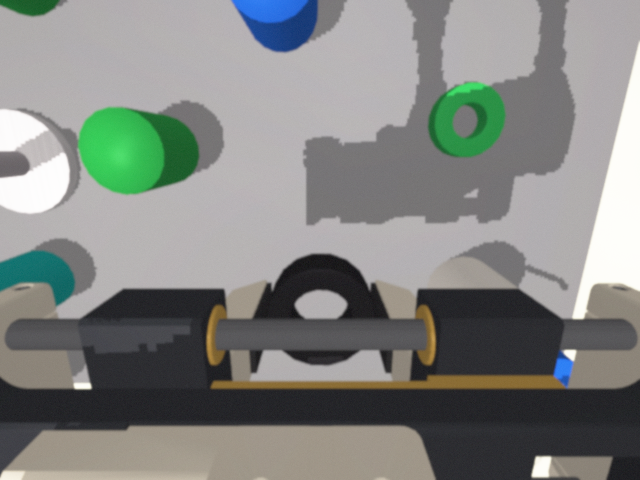

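>>> arm_command([
  [-1, -5, 0, 0, 0],
  [-1, -10, 0, 0, 0],
  [-1, -15, 0, 0, 0],
  [-1, -20, 0, 0, 0],
  [-1, -25, 0, 0, 0],
  [-1, -26.6, 0, 0, 0],
  [-1, -26.6, 0, 0, 0],
  [-1, -26.6, 0, 0, 0],
])

```text
time: 13.7
tool_pos: [604.6, -44.7, 346.7]
tcp_rot: [0.277, 1.551, 0.276]
contact_force: [-0.4, -0.3, -0.8]
grip_width: 49.8
```

Run:
```python
from h import *
W=cam("wrist"); cv2.imwrite("pics/w8.png",W[0]); go(548,-44,180,90); print(proj(W,[548,-44,130]),proj(W,[548,-44,12]))
```

```text
grip [607.8 -43.  187.7] jaw yaw 90.0 q6 -1.78 row [ 0.65 -0.1  -5.99] turn 0.0 w 49.8 t 13.75
[316.75518772 173.19274134] [317.40759966 162.3463305 ]
```

View pics/w8.png

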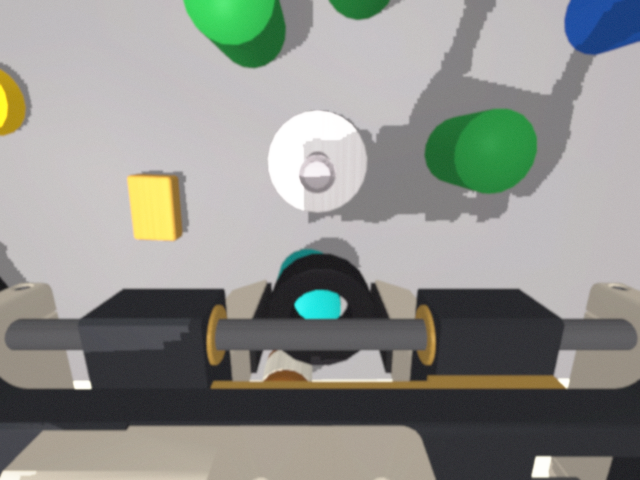

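Run:
```python
from h import *
W=cam("wrist"); hsv=cv2.cvtColor(W[0],cv2.COLOR_BGR2HSV); g=cv2.cvtColor(W[0],cv2.COLOR_BGR2GRAY)
m=((g>205)|0).astype(np.uint8)*255; m[:90]=0;m[230:]=0;m[:,:255]=0;m[:,380:]=0
ys,xs=np.nonzero(m); print(xs.min(),xs.max(),ys.min(),ys.max())
c=max(cv2.findContours(m,cv2.RETR_EXTERNAL,cv2.CHAIN_APPROX_NONE)[0],key=cv2.contourArea)
e=cv2.fitEllipse(cv2.convexHull(c)); print(e,ray(W,*e[0],12))
f=W[0][100:220,255:380]; cv2.imwrite("pics/tip.png",cv2.resize(f,None,fx=6,fy=6))
print(ray(W,316,171,130)); go(547.5,-44.3,180,90)
```

```text
266 364 110 210
((314.8943786621094, 160.48985290527344), (97.86913299560547, 102.06341552734375), 8.335163116455078) [546.48513    -45.55992524  12.        ]
[546.87561828 -43.71463597 130.        ]
grip [607.9 -42.6 187.9] jaw yaw 90.1 q6 -1.78 row [ 0.67 -0.17 -6.05] turn 0.1 w 49.6 t 13.8
```

View pics/tip.png

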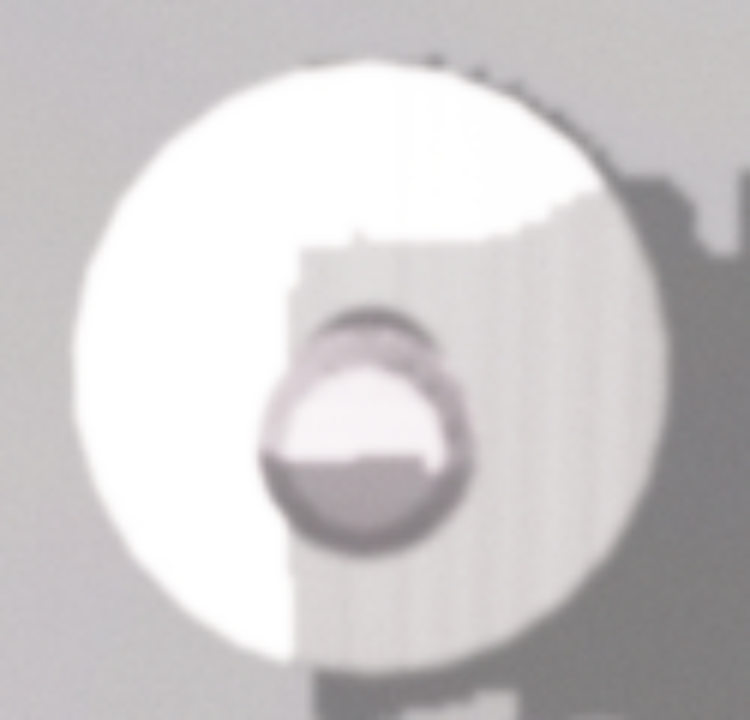

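>>> arm_command([
  [0, -0.1, -3, 0, 0],
  [0, -0.17, -6, 0, 0],
  [0, -0.17, -6, 0, 0],
  [0, -0.17, -6, 0, 0],
  [0, -0.17, -6, 0, 0],
  [0, -0.17, -6, 0, 0],
])

```text
time: 14.4
tool_pos: [545.5, -44.8, 345.8]
tcp_rot: [0.25, 1.55, 0.252]
contact_force: [0.6, -0.1, -1.1]
grip_width: 49.6
```

Run:
```python
from h import *
go(548,-44.4,86,90)
W=cam("wrist"); cv2.imwrite("pics/w9.png",W[0][230:400,200:440])
```

```text
grip [548.8 -44.  186.7] jaw yaw 90.1 q6 -1.8 row [10.06 -0.1  -0.28] turn 0.1 w 49.6 t 14.4
```

View pics/w9.png

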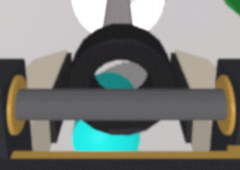

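>>> arm_command([
  [1.5, 0, -0.1, 0, 0],
  [3, 0, -0.1, 0, 0],
  [3.8, 0, -0.1, 0, 0],
  [4.4, -0.05, -0.15, 0, 0],
  [5, -0.05, -0.15, 0, 0],
  [5.5, -0.05, -0.15, 0, 0],
  [5.5, -0.05, -0.15, 0, 0],
])

```text
time: 15.15
tool_pos: [544.9, -45.1, 290.2]
tcp_rot: [0.276, 1.551, 0.278]
contact_force: [-1.1, -0.6, -0.9]
grip_width: 49.9
```

Run:
```python
from h import *
go(548,-44.4,86,90);print(bot.get_obs()["contact_force"])
S=cam("scene"); cv2.imwrite("pics/s9.png",cv2.resize(S[0][120:300,220:440],None,fx=3,fy=3))
```

```text
grip [548.  -44.3 131.1] jaw yaw 90.1 q6 -1.8 row [ 4.51 -0.04 -0.09] turn 0.1 w 49.9 t 15.15
[-1.10996682 -0.61384711 -0.91280792]
```

View pics/s9.png

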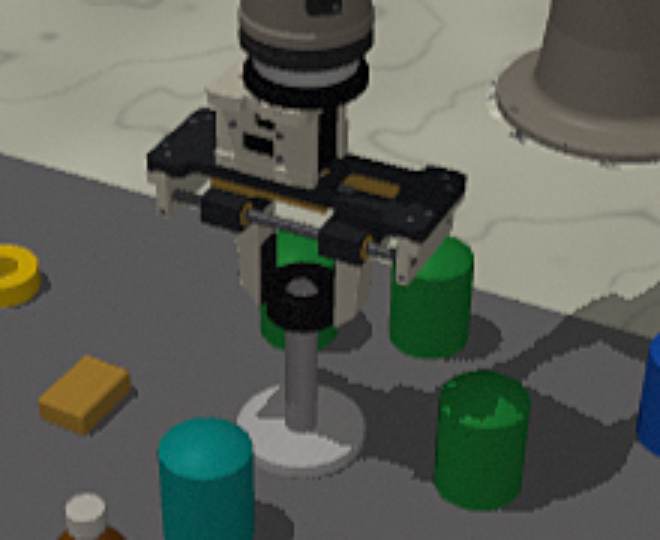

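The spacer is threaded on the post with no force. Lower it and release.

>>> arm_command([
  [1.5, 0, 0, 0, 0],
  [3, 0, -0.05, 0, 0],
  [4, 0, -0.1, 0, 0],
  [4.2, 0, -0.1, 0, 0],
  [4.2, 0, -0.1, 0, 0],
  [4.2, 0, -0.1, 0, 0.75],
  [4.2, 0, -0.1, 0, 0.75],
  [4.2, 0, -0.1, 0, 0.75],
  [4.2, 0, -0.1, 0, 0.75],
  [4.2, 0, -0.1, 0, 0.75],
])

```text
time: 16.2
tool_pos: [544.9, -44.9, 248.9]
tcp_rot: [0.252, 1.55, 0.254]
contact_force: [0.6, -0.9, 0.2]
grip_width: 68.4
```

>>> arm_command([
  [-3, 0, 0, 0, 1],
  [-7, 0, 0, 0, 1],
  [-12, 0, 0, 0, 1],
  [-12, 0, 5, 0, 1],
  [-12, 0, 8, 0, 1],
  [-12, 0, 8, 0, 1],
  [-12, 0, 8, 0, 1],
])

```text
time: 16.9
tool_pos: [622.4, -45.3, 369.6]
tcp_rot: [0.289, 1.551, 0.291]
contact_force: [-0.4, -0.0, -1.1]
grip_width: 91.6
```

Run:
```python
from h import *
go(548,-44.4,86,90)
S=cam("scene"); W=cam("wrist");a=cv2.resize(S[0][180:300,220:440],None,fx=3,fy=3); cv2.imwrite("pics/s10.png",a);cv2.imwrite("pics/w10.png",W[0])
```

```text
grip [625.3 -44.4 210.5] jaw yaw 90.1 q6 -1.77 row [12.3  -0.05 -7.96] turn 0.1 w 91.6 t 16.9
```

View pics/s10.png

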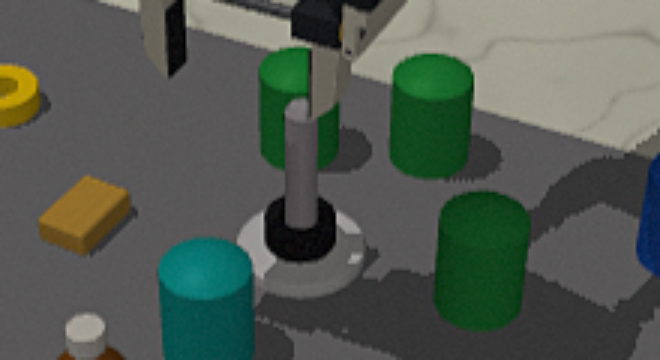

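View pics/w10.png

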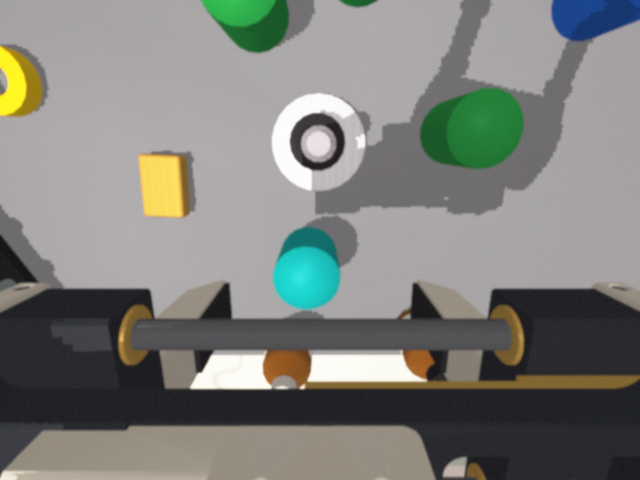

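The spacer lies flat on the base, centred on the post at (318,142). Next is the yellow ring.

>>> arm_command([
  [0, -4, -2.4, 0, 1],
  [0, -8, -4.8, 0, 1],
  [0, -12, -7.2, 0, 1],
  [0, -16, -9.6, 0, 1],
  [0, -20, -12, 0, 1],
  [0, -24, -14, 0, 1],
  [3, -28.8, -17, 0, 1],
  [3, -28.8, -17, 0, 1],
  [3, -28.8, -17, 0, 1],
])

```text
time: 17.9
tool_pos: [451.2, -334.4, 334.1]
tcp_rot: [0.438, 1.553, 0.436]
contact_force: [-0.1, 0.1, -0.2]
grip_width: 91.7
```

Run:
```python
from h import *
go(494,-332,60,90)
W=wring("pics/w11.png","yellow",20)
```

```text
grip [ 453.8 -333.2  175. ] jaw yaw 89.9 q6 -2.36 row [11.56  0.04  3.83] turn -0.1 w 91.7 t 17.9
blob 2784.0 (317.9, 272.7) (287, 241, 63, 59) z=h [ 492.3 -332.9   20. ] z=h/2 [ 496.2 -332.9   10. ]
hole 639.0 (317.8, 273.2) (302, 260, 32, 29) z=h [ 492.8 -333.    20. ] z=h/2 [ 496.7 -333.    10. ]
```

View pics/w11.png

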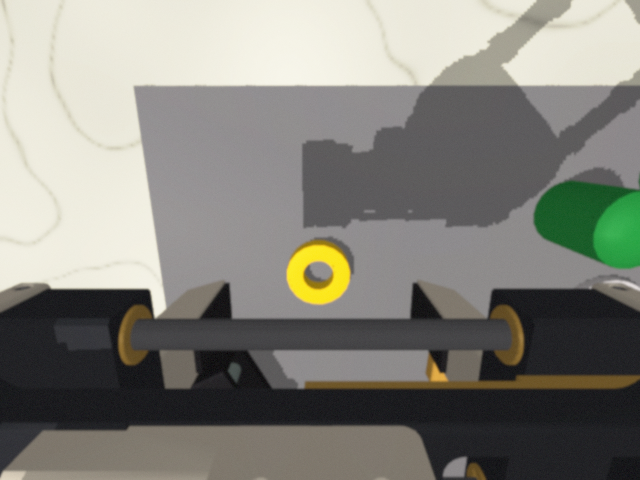

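Run:
```python
from h import *
go(494.8,-333,22,90)
```

```text
grip [ 455.2 -332.3  175.9] jaw yaw 90.0 q6 -2.35 row [15.46 -0.17  3.68] turn 0.0 w 91.8 t 17.95
```

>>> arm_command([
  [0, 0, 3.7, 0, 1],
  [4, -0.1, 3.7, 0, 1],
  [8, -0.1, 3.7, 0, 1],
  [11, -0.1, 3.7, 0, 1],
  [11, -0.1, 3.7, 0, 1],
  [11, -0.1, 3.7, 0, 1],
])

```text
time: 18.55
tool_pos: [492.3, -332.6, 226.9]
tcp_rot: [0.336, 1.551, 0.338]
contact_force: [-0.3, -0.9, 0.6]
grip_width: 91.7
```

Run:
```python
from h import *
for i in range(3): W=cam("wrist"); go(494.8,-333,22,90)
cv2.imwrite("pics/w12.png",W[0])
```

```text
grip [ 495.6 -332.4   68.8] jaw yaw 90.1 q6 -2.31 row [ 4.67 -0.08 -0.18] turn 0.1 w 91.8 t 18.6
grip [ 495.6 -332.8   69.1] jaw yaw 90.1 q6 -2.31 row [ 4.71 -0.04 -0.18] turn 0.1 w 92.1 t 18.65
grip [ 495.5 -333.    69.1] jaw yaw 90.0 q6 -2.31 row [ 4.71 -0.02 -0.17] turn 0.0 w 92.1 t 18.7
```

View pics/w12.png

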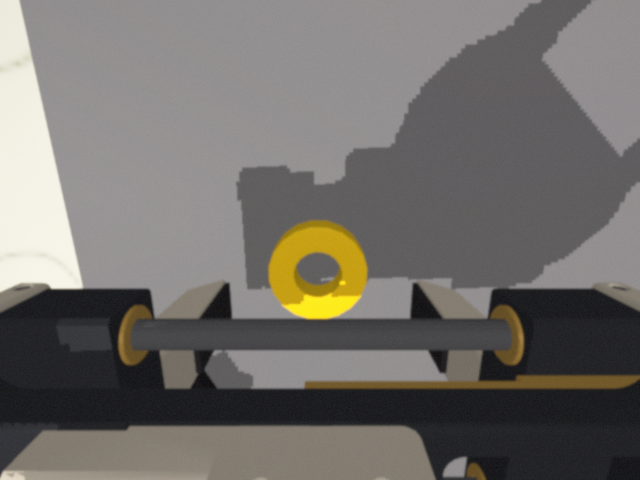

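Run:
```python
from h import *
W=cam("wrist"); m=cv2.inRange(cv2.cvtColor(W[0],cv2.COLOR_BGR2HSV),(20,120,150),(34,255,255)); m[322:]=0
c=max(cv2.findContours(m,cv2.RETR_EXTERNAL,cv2.CHAIN_APPROX_NONE)[0],key=cv2.contourArea)
x,y,w,h=cv2.boundingRect(c);print(x,y,w,h,ray(W,x+w/2,y+h,20),ray(W,x+w/2,y,0),ray(W,x+w/2,y+20,20))
```

```text
269 222 99 97 [ 524.07250388 -332.47080282   20.        ] [ 466.97531397 -332.46432487    0.        ] [ 474.23586506 -332.43915184   20.        ]
```

>>> arm_command([
  [2, 0, -0.05, 0, 1],
  [4, 0, -0.1, 0, 1],
  [4.7, 0, -0.1, 0, 1],
  [4.7, 0, -0.1, 0, 1],
  [4.7, 0, -0.1, 0, 0],
  [4.7, 0, -0.1, 0, 0],
  [4.7, 0, -0.1, 0, 0],
  [4.7, 0, -0.1, 0, 0],
  [4.7, 0, -0.1, 0, 0],
  [4.7, 0, -0.1, 0, 0],
])

```text
time: 19.75
tool_pos: [492.0, -333.7, 181.5]
tcp_rot: [0.171, 1.549, 0.172]
contact_force: [-0.7, 0.5, 3.6]
grip_width: 59.1
```

Run:
```python
from h import *
go(495.3,-333,22,90)
```

```text
grip [ 495.4 -333.1   22.3] jaw yaw 90.0 q6 -2.32 row [ 0.03  0.01 -0.01] turn 0.0 w 59.1 t 19.75
```

Gripped (59 mm). Lift, check the grip, and move next to the post.

>>> arm_command([
  [-4, 0, 0, 0, 0],
  [-8, 0, 0, 0, 0],
  [-12, 0, 0, 0, 0],
  [-16.5, 0, 0, 0, 0],
  [-16.5, 5, 2, 0, 0],
  [-16.5, 10, 4, 0, 0],
  [-16.5, 15, 6, 0, 0],
  [-16.5, 20, 8, 0, 0],
  [-16.5, 25, 10, 0, 0],
  [-16.5, 28.9, 11, 0, 0],
])

```text
time: 20.75
tool_pos: [596.1, -52.3, 349.6]
tcp_rot: [0.175, 1.549, 0.175]
contact_force: [0.1, -0.6, -0.3]
grip_width: 59.5
```

Run:
```python
from h import *
W=cam("wrist");go(548,-44.4,187,90);print(proj(W,[548,-44.4,130]));cv2.imwrite("pics/w13.png",W[0])
```

```text
grip [600.7 -44.  190.5] jaw yaw 90.3 q6 -1.79 row [ 0.24 -0.02 -5.28] turn 0.3 w 59.3 t 20.8
[329.96169336 186.87824861]
```

View pics/w13.png

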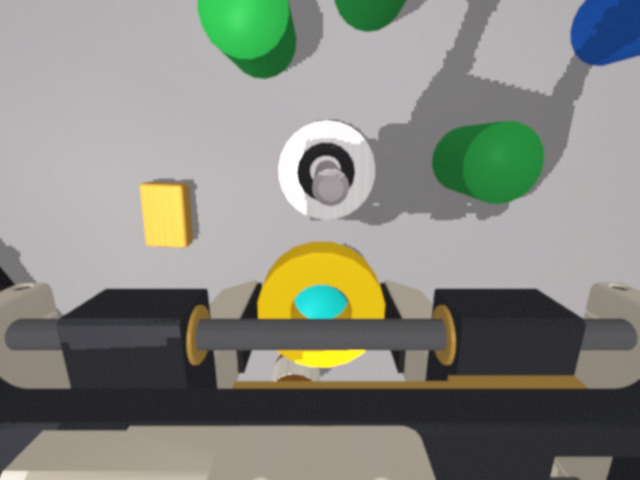

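>>> arm_command([
  [0, 0, -3, 0, 0],
  [0, 0, -5.3, 0, 0],
  [0, 0, -5.3, 0, 0],
  [0, 0, -5.3, 0, 0],
  [0, 0, -5.3, 0, 0],
])

```text
time: 21.3
tool_pos: [544.8, -45.9, 348.6]
tcp_rot: [0.332, 1.546, 0.336]
contact_force: [-0.1, 0.5, 0.0]
grip_width: 59.4
```

Run:
```python
from h import *
go(548,-44.4,130,90)
```

```text
grip [548.5 -44.6 189.5] jaw yaw 90.3 q6 -1.81 row [ 5.95 -0.02 -0.19] turn 0.3 w 59.4 t 21.3
```

>>> arm_command([
  [2, 0, -0.1, 0, 0],
  [3.5, 0, -0.15, 0, 0],
  [4.2, 0, -0.15, 0, 0],
  [5, 0, -0.2, 0, 0],
  [6, 0, -0.2, 0, 0],
  [6, 0, -0.2, 0, 0],
])

```text
time: 21.9
tool_pos: [544.0, -45.5, 287.4]
tcp_rot: [0.38, 1.548, 0.385]
contact_force: [0.4, 0.4, -0.4]
grip_width: 59.1
```

Run:
```python
from h import *
go(548,-44.4,88,90);print(bot.get_obs()["contact_force"])
```

```text
grip [547.4 -44.1 128.2] jaw yaw 90.3 q6 -1.81 row [ 4.02 -0.06 -0.03] turn 0.3 w 59.1 t 21.9
[ 0.38583217  0.35492485 -0.4151785 ]
```

>>> arm_command([
  [1.5, 0, 0, 0, 0],
  [3, 0, 0, 0, 0],
  [3.9, 0, 0, 0, 0],
  [3.9, 0, 0, 0, 0],
  [3.9, 0, 0, 0, 0],
  [3.9, 0, 0, 0, 0.9],
  [3.9, 0, 0, 0, 0.9],
  [3.9, 0, 0, 0, 0.9],
  [3.9, 0, 0, 0, 0.9],
  [3.9, 0, 0, 0, 0.9],
])

```text
time: 22.9
tool_pos: [544.9, -45.2, 248.6]
tcp_rot: [0.371, 1.548, 0.376]
contact_force: [0.5, -0.3, 0.4]
grip_width: 82.7
```

>>> arm_command([
  [-3, 0, 0, 0, 1],
  [-7, 0, 0, 0, 1],
  [-11, 0, 0, 0, 1],
  [-11, 0, 5, 0, 1],
  [-11, 0, 8, 0, 1],
  [-11, 0, 8, 0, 1],
  [-11, 0, 8, 0, 1],
])

```text
time: 23.6
tool_pos: [622.4, -45.6, 359.5]
tcp_rot: [0.413, 1.549, 0.417]
contact_force: [-0.4, 0.6, 1.2]
grip_width: 91.8
```

Run:
```python
from h import *
S=cam("scene"); W=cam("wrist");a=cv2.resize(S[0][180:300,220:440],None,fx=3,fy=3); cv2.imwrite("pics/s14.png",a);cv2.imwrite("pics/w14.png",W[0]);go(500,348,200,90)
T=cam("top")
for c in blobs(T,"green"): print(centre(c),ray(T,*centre(c),20).round(0))
```

```text
grip [624.9 -44.3 200.7] jaw yaw 90.3 q6 -1.78 row [  0.16  39.28 -12.32] turn 0.3 w 91.6 t 23.7
(354.4589127686473, 306.67467340918665) [ 442. -101.   20.]
(187.67266021207928, 285.41954817888427) [511. 348.  20.]
(276.6526019690576, 271.70182841068913) [542. 106.  20.]
```

View pics/s14.png

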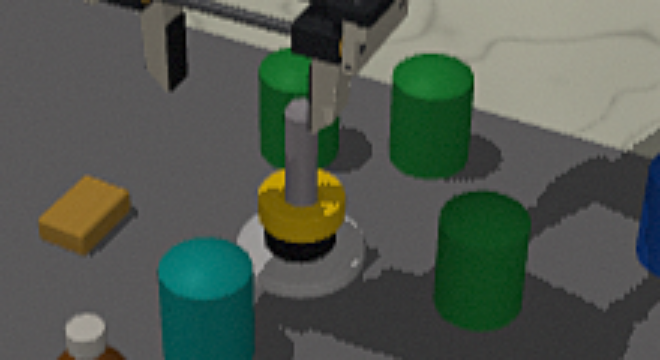

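View pics/w14.png

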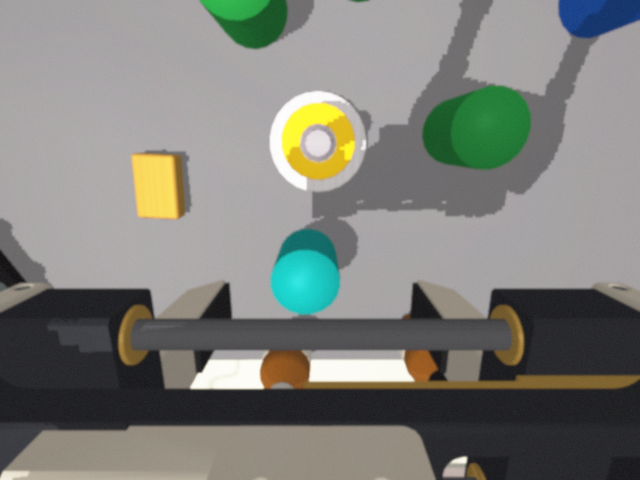

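The yellow ring is flat and centred on the spacer at (318,142). Next is the green ring.

>>> arm_command([
  [0, 4, -3, 0, 1],
  [0, 8, -6, 0, 1],
  [0, 12, -9, 0, 1],
  [0, 16, -12, 0, 1],
  [0, 20, -15, 0, 1],
  [0, 24, -15.5, 0, 1],
  [0, 28, -15.5, 0, 1],
  [0, 32, -15.5, 0, 1],
  [2, 36, -15.5, 0, 1],
  [2, 39.2, -15.5, 0, 1],
])

```text
time: 24.75
tool_pos: [463.9, 347.2, 338.6]
tcp_rot: [0.391, 1.552, 0.396]
contact_force: [0.2, -1.0, -0.1]
grip_width: 91.9
```

>>> arm_command([
  [0, 0, 0, 0, 1],
  [0, 0, 0, 0, 1],
])

```text
time: 24.95
tool_pos: [463.1, 347.2, 338.3]
tcp_rot: [0.364, 1.553, 0.371]
contact_force: [-1.1, -0.4, -0.2]
grip_width: 92.1
```

Run:
```python
from h import *
go(511,348,60,90)
W=wring("pics/w15.png","green",20)
```

```text
grip [465.7 348.2 179.1] jaw yaw 90.4 q6 -1.06 row [11.98 -0.13  4.33] turn 0.4 w 92.1 t 24.95
blob 2652.5 (318.8, 274.7) (289, 246, 61, 54) z=h [507.9 349.5  20. ] z=h/2 [511.9 349.6  10. ]
hole 495.5 (318.8, 276.2) (304, 265, 30, 24) z=h [509.5 349.5  20. ] z=h/2 [513.5 349.6  10. ]
```

View pics/w15.png

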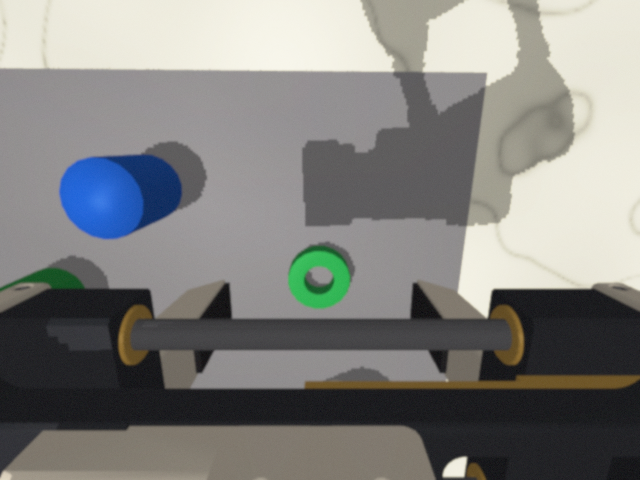

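>>> arm_command([
  [0, 0.1, 4.6, 0, 1],
  [4, 0.1, 4.6, 0, 1],
  [8, 0.1, 4.5, 0, 1],
  [10.8, 0.1, 4.4, 0, 1],
  [10.8, 0.1, 4.4, 0, 1],
  [10.8, 0.1, 4.4, 0, 1],
])

```text
time: 25.6
tool_pos: [509.8, 347.5, 232.3]
tcp_rot: [0.354, 1.552, 0.359]
contact_force: [-0.1, -0.6, 0.9]
grip_width: 91.9
```

Run:
```python
from h import *
bot.capture("scene")
W=cam("wrist"); cv2.imwrite("pics/w16.png",W[0]);m=cv2.inRange(cv2.cvtColor(W[0],cv2.COLOR_BGR2HSV),(50,100,60),(80,255,255)); m[322:]=0; m[:200]=0
c=[c for c in cv2.findContours(m,cv2.RETR_EXTERNAL,cv2.CHAIN_APPROX_NONE)[0] if cv2.contourArea(c)>3000 and abs(centre(c)[0]-320)<60][0]
x,y,w,h=cv2.boundingRect(c);print(x,y,w,h,ray(W,x+w/2,y+h,20),ray(W,x+w/2,y,0))
go(511,349.5,22,90)
```

```text
270 221 96 96 [543.10762564 349.65744715  20.        ] [485.09934577 349.51110621   0.        ]
grip [513.4 349.5  74.7] jaw yaw 90.3 q6 -1.1 row [ 5.26 -0.04 -0.35] turn 0.3 w 91.9 t 25.7
```

View pics/w16.png

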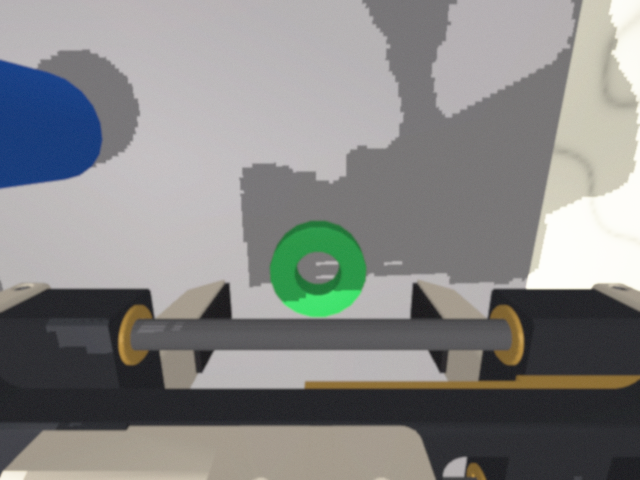

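>>> arm_command([
  [2, 0, -0.05, 0, 1],
  [4, 0, -0.05, 0, 1],
  [5.2, 0, -0.05, 0, 1],
  [5.2, 0, -0.05, 0, 1],
  [5.2, 0, -0.05, 0, 0],
  [5.2, 0, -0.05, 0, 0],
  [5.2, 0, -0.05, 0, 0],
  [5.2, 0, -0.05, 0, 0],
  [5.2, 0, -0.05, 0, 0],
  [5.2, 0, -0.05, 0, 0],
])

```text
time: 26.7
tool_pos: [510.8, 348.7, 182.3]
tcp_rot: [0.377, 1.548, 0.382]
contact_force: [-0.7, 0.1, 4.8]
grip_width: 59.4
```

Run:
```python
from h import *
go(548,-44.4,188,90)
```

```text
grip [514.2 350.   23.2] jaw yaw 90.3 q6 -1.1 row [-16.74 -39.32   3.55] turn 0.3 w 59.4 t 26.7
```

>>> arm_command([
  [-4, 0, 0, 0, 0],
  [-8, 0, 0, 0, 0],
  [-12, 0, 0, 0, 0],
  [-16.8, 0, 0, 0, 0],
  [-16.8, -5, 0, 0, 0],
  [-16.8, -10, 0, 0, 0],
  [-16.8, -15, 0, 0, 0],
  [-16.8, -20, 1, 0, 0],
  [-16.8, -25, 3, 0, 0],
  [-16.8, -29, 5, 0, 0],
])

```text
time: 27.7
tool_pos: [558.5, 55.5, 349.1]
tcp_rot: [0.386, 1.548, 0.39]
contact_force: [1.0, 0.8, -0.7]
grip_width: 59.3
```

>>> arm_command([
  [0, -5, 2, 0, 0],
  [0, -9, 3.5, 0, 0],
  [0, -11.2, 3.5, 0, 0],
  [0, -11.2, 3.5, 0, 0],
  [0, -11.2, 3.5, 0, 0],
])

```text
time: 28.2
tool_pos: [593.9, -56.4, 348.4]
tcp_rot: [0.434, 1.549, 0.438]
contact_force: [-0.5, 1.1, -1.8]
grip_width: 59.2
```

Run:
```python
from h import *
bot.capture("top")
W=cam("wrist");go(548,-44.4,188,90);print(proj(W,[548,-44.4,130]));cv2.imwrite("pics/w17.png",W[0])
```

```text
grip [597.1 -53.7 189.6] jaw yaw 90.3 q6 -1.81 row [ 0.07  0.96 -4.91] turn 0.3 w 59.2 t 28.3
[334.01161196 191.46174773]
```

View pics/w17.png

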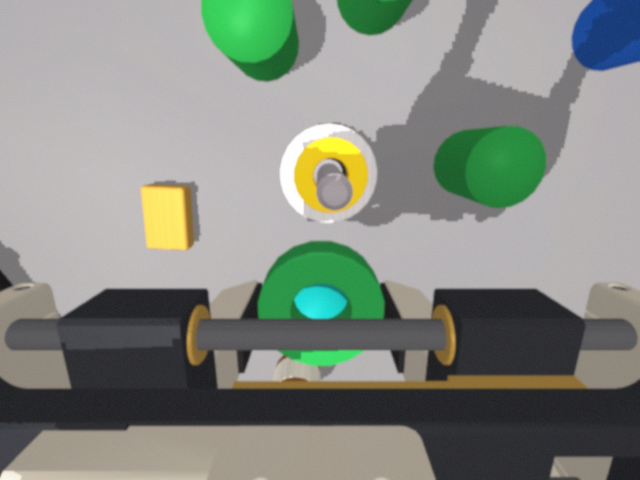

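Held properly; the tip is at (334,190), as predicted.

>>> arm_command([
  [0, 0.5, -3, 0, 0],
  [0, 0.95, -4.9, 0, 0],
  [0, 0.95, -4.9, 0, 0],
  [0, 0.95, -4.9, 0, 0],
  [0, 0.95, -4.9, 0, 0],
])

```text
time: 28.8
tool_pos: [545.6, -45.6, 348.2]
tcp_rot: [0.378, 1.547, 0.384]
contact_force: [1.2, 0.6, -1.1]
grip_width: 59.5
```

Run:
```python
from h import *
go(548,-44.4,130,90)
```

```text
grip [549.1 -44.1 189.1] jaw yaw 90.4 q6 -1.81 row [ 5.9  -0.08 -0.24] turn 0.4 w 59.5 t 28.8
```

>>> arm_command([
  [2, -0.05, -0.2, 0, 0],
  [3.5, -0.05, -0.2, 0, 0],
  [4.2, -0.05, -0.2, 0, 0],
  [5, -0.05, -0.2, 0, 0],
  [6, -0.05, -0.2, 0, 0],
  [6, -0.05, -0.2, 0, 0],
])

```text
time: 29.4
tool_pos: [544.8, -45.5, 287.0]
tcp_rot: [0.433, 1.549, 0.44]
contact_force: [0.1, -0.0, -0.5]
grip_width: 59.1
```

Run:
```python
from h import *
go(548,-44.4,88,90);print(bot.get_obs()["contact_force"])
```

```text
grip [547.9 -44.  127.8] jaw yaw 90.4 q6 -1.81 row [ 3.98 -0.08 -0.07] turn 0.4 w 59.1 t 29.4
[ 0.13827258 -0.02733438 -0.47222993]
```

>>> arm_command([
  [1.5, 0, -0.05, 0, 0],
  [3, 0, -0.05, 0, 0],
  [3.9, 0, -0.05, 0, 0],
  [3.9, 0, -0.05, 0, 0],
  [3.9, 0, -0.05, 0, 0],
  [3.9, 0, -0.05, 0, 0.9],
  [3.9, 0, -0.05, 0, 0.9],
  [3.9, 0, -0.05, 0, 0.9],
  [3.9, 0, -0.05, 0, 0.9],
  [3.9, 0, -0.05, 0, 0.9],
])

```text
time: 30.4
tool_pos: [545.1, -45.1, 248.1]
tcp_rot: [0.423, 1.549, 0.43]
contact_force: [-0.1, -0.0, 0.4]
grip_width: 82.4
```

>>> arm_command([
  [-3, 0, 0, 0, 1],
  [-7, 0, 0, 0, 1],
  [-11, 0, 0, 0, 1],
  [-11, 0, 5, 0, 1],
  [-11, 0, 8, 0, 1],
  [-11, 0, 8, 0, 1],
  [-11, 0, 8, 0, 1],
])

```text
time: 31.1
tool_pos: [622.7, -45.5, 358.9]
tcp_rot: [0.47, 1.55, 0.477]
contact_force: [0.0, 0.2, -0.3]
grip_width: 92.2
```

Run:
```python
from h import *
S=cam("scene"); W=cam("wrist");a=cv2.resize(S[0][180:300,220:440],None,fx=3,fy=3); cv2.imwrite("pics/s18.png",a);cv2.imwrite("pics/w18.png",W[0]);go(395,190,210,90)
T=cam("top"); cv2.imwrite("pics/t18.png",T[0])
```

```text
grip [625.  -44.  200.1] jaw yaw 90.4 q6 -1.78 row [ -1.19  23.57 -22.82] turn 0.4 w 91.5 t 31.2
```

View pics/s18.png

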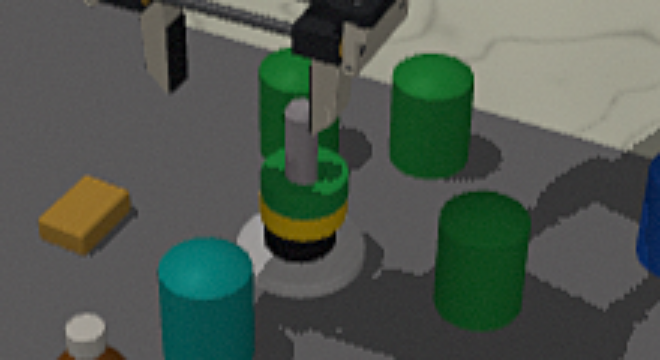

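View pics/w18.png

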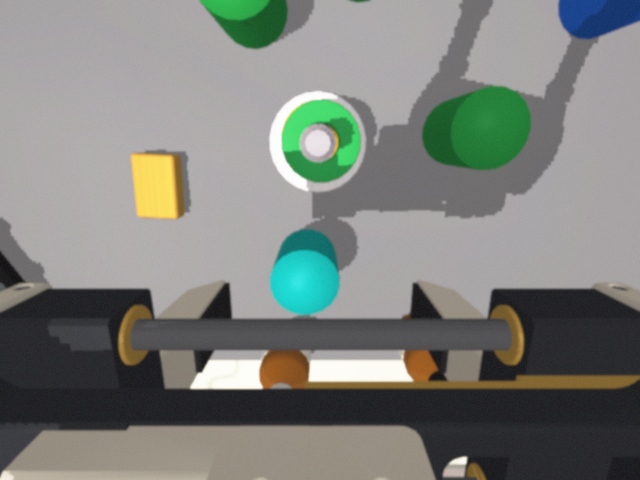

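View pics/t18.png

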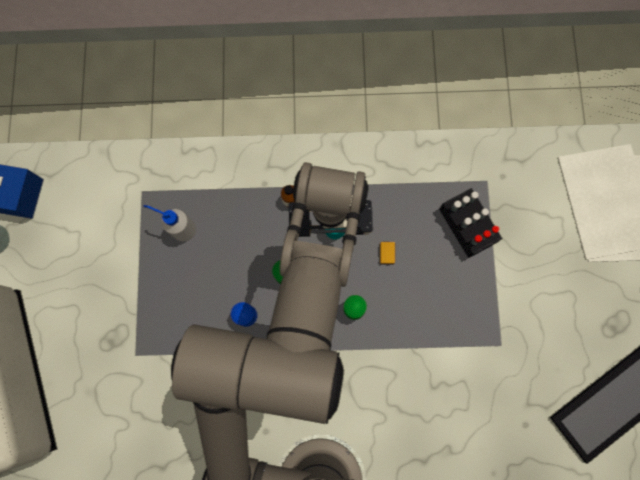

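The stack is black, yellow, green, and lies flat. Now back to the cover, which is still where I left it (top image (243,314)).

>>> arm_command([
  [0, 4, -4, 0, 1],
  [0, 8, -8, 0, 1],
  [0, 12, -11, 0, 1],
  [0, 16, -14, 0, 1],
  [0, 20, -17, 0, 1],
  [0, 23.4, -19.4, 0, 1],
  [0, 23.4, -19.4, 0, 1],
  [0, 23.4, -19.4, 0, 1],
  [0, 23.4, -19.4, 0, 1],
])

```text
time: 32.15
tool_pos: [426.8, 186.5, 358.3]
tcp_rot: [0.427, 1.549, 0.434]
contact_force: [-0.3, -0.4, -0.0]
grip_width: 92.0
```

Run:
```python
from h import *
bot.capture("top"); 
W=cam("wrist"); cv2.imwrite("pics/w19.png",W[0]);b=blobs(W,"blue",500)[0]; x,y,w,h=cv2.boundingRect(b); print(x,y,w,h)
print("far rim z74",ray(W,x+w/2,y+h,74).round(1),"near bottom z0",ray(W,x+w/2,y,0).round(1)); go(430.4,189.6,62,90)
```

```text
288 192 71 82
far rim z74 [458.9 193.1  74. ] near bottom z0 [400.6 193.9   0. ]
grip [430.4 187.5 198.9] jaw yaw 90.3 q6 -1.33 row [13.69  0.08 -0.26] turn 0.3 w 91.9 t 32.25
```

View pics/w19.png

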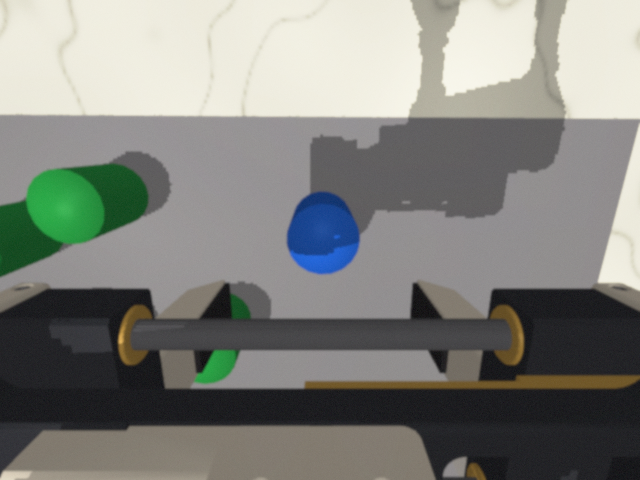

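>>> arm_command([
  [3, 0.2, -0.2, 0, 1],
  [6, 0.2, -0.2, 0, 1],
  [9, 0.2, -0.25, 0, 1],
  [12, 0.2, -0.25, 0, 1],
  [13.6, 0.2, -0.3, 0, 1],
  [13.6, 0.2, -0.3, 0, 1],
])

```text
time: 32.85
tool_pos: [426.9, 188.0, 219.8]
tcp_rot: [0.492, 1.554, 0.495]
contact_force: [0.5, 0.2, 0.7]
grip_width: 91.6
```

>>> arm_command([
  [0, 0, 0, 0, 0],
  [0, 0, 0, 0, 0],
  [0, 0, 0, 0, 0],
  [0, 0, 0, 0, 0],
  [0, 0, 0, 0, 0],
  [0, 0, 0, 0, 0],
])

```text
time: 33.45
tool_pos: [427.1, 188.2, 220.5]
tcp_rot: [0.474, 1.553, 0.476]
contact_force: [-1.2, 0.8, 5.6]
grip_width: 59.7
```

Run:
```python
from h import *
go(430.4,190,62,90)
```

```text
grip [429.7 189.5  61.4] jaw yaw 90.2 q6 -1.33 row [-0.06  0.05  0.07] turn 0.2 w 59.7 t 33.45
```

>>> arm_command([
  [-4, 0, 0, 0, 0],
  [-8, 0, 0, 0, 0],
  [-12, 0, 0, 0, 0],
  [-16, 0, 0, 0, 0],
  [-16, -4, 3, 0, 0],
  [-16, -8, 6, 0, 0],
  [-16, -12, 9, 0, 0],
  [-16, -16, 12, 0, 0],
  [-16, -20, 15, 0, 0],
  [-16, -23.3, 17, 0, 0],
])

```text
time: 34.45
tool_pos: [596.4, -48.1, 380.5]
tcp_rot: [0.484, 1.553, 0.486]
contact_force: [0.4, 0.1, -1.8]
grip_width: 60.1
```

>>> arm_command([
  [0, -0.3, 1, 0, 0],
  [0, -0.3, 1, 0, 0],
  [0, -0.3, 1, 0, 0],
])

```text
time: 34.75
tool_pos: [606.0, -50.7, 379.8]
tcp_rot: [0.582, 1.555, 0.584]
contact_force: [-0.2, -0.2, -2.1]
grip_width: 59.7
```

Run:
```python
from h import *
bot.capture("top")
W=cam("wrist");go(548,-44.4,217,90);print(proj(W,[548,-44.4,130]));cv2.imwrite("pics/w20.png",W[0])
```

```text
grip [608.  -48.7 221.4] jaw yaw 90.2 q6 -1.79 row [ 0.35  0.44 -6.01] turn 0.2 w 60.3 t 34.85
[323.98295403 169.27996258]
```

View pics/w20.png

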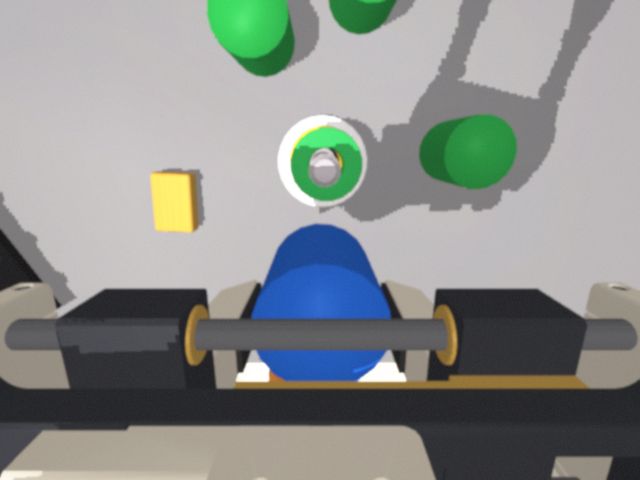

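>>> arm_command([
  [0, 0.2, -3, 0, 0],
  [0, 0.44, -6, 0, 0],
  [0, 0.44, -6, 0, 0],
  [0, 0.44, -6, 0, 0],
  [0, 0.44, -6, 0, 0],
  [0, 0.44, -6, 0, 0],
])

```text
time: 35.45
tool_pos: [546.3, -45.7, 379.8]
tcp_rot: [0.499, 1.554, 0.503]
contact_force: [-0.1, -0.7, -2.2]
grip_width: 60.2
```

Run:
```python
from h import *
go(548,-44.4,170,90)
```

```text
grip [548.8 -44.3 220.7] jaw yaw 90.2 q6 -1.8 row [ 5.06 -0.05 -0.15] turn 0.2 w 60.2 t 35.45
```

>>> arm_command([
  [1.5, 0, -0.1, 0, 0],
  [2.4, 0, -0.15, 0, 0],
  [3, 0, -0.15, 0, 0],
  [3.6, 0, -0.15, 0, 0],
  [4.4, 0, -0.15, 0, 0],
  [4.4, 0, -0.15, 0, 0],
])

```text
time: 36.05
tool_pos: [545.3, -45.3, 334.6]
tcp_rot: [0.588, 1.555, 0.591]
contact_force: [0.1, 0.0, -1.2]
grip_width: 59.9
```

Run:
```python
from h import *
go(548,-44.4,140,90);print(bot.get_obs()["contact_force"])
S=cam("scene"); cv2.imwrite("pics/s21.png",cv2.resize(S[0][120:300,220:440],None,fx=3,fy=3))
```

```text
grip [547.4 -43.9 175.5] jaw yaw 90.2 q6 -1.81 row [ 3.55 -0.08  0.01] turn 0.2 w 59.9 t 36.05
[ 0.07688247  0.00177969 -1.19882239]
```

View pics/s21.png

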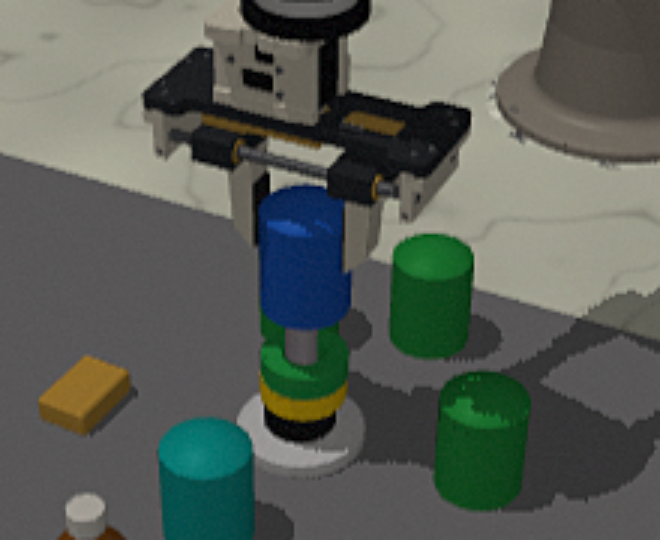

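>>> arm_command([
  [1.2, -0.05, 0, 0, 0],
  [2.2, -0.05, 0, 0, 0],
  [3, -0.05, 0, 0, 0],
  [3.4, -0.05, 0, 0, 0],
  [3.6, -0.05, 0, 0, 0],
  [3.7, -0.05, 0, 0, 0],
  [3.7, -0.05, 0, 0, 0],
])

```text
time: 36.8
tool_pos: [546.1, -45.5, 298.5]
tcp_rot: [0.529, 1.554, 0.533]
contact_force: [0.6, 0.5, -2.0]
grip_width: 59.7
```

Run:
```python
from h import *
go(548,-44.4,137.4,90)
```

```text
grip [548.4 -44.1 139.3] jaw yaw 90.2 q6 -1.81 row [ 0.19 -0.03 -0.04] turn 0.2 w 59.7 t 36.8
```

>>> arm_command([
  [0.1, 0, 0, 0, 0],
  [0.15, 0, 0, 0, 0],
  [0.2, 0, 0, 0, 0],
  [0.2, 0, 0, 0, 0],
  [0.2, 0, 0, 0, 0],
])

```text
time: 37.3
tool_pos: [546.1, -45.5, 296.6]
tcp_rot: [0.515, 1.554, 0.518]
contact_force: [-0.1, 0.4, -0.7]
grip_width: 60.4
```

>>> arm_command([
  [0.1, 0, 0, 0, 0],
  [0.2, 0, 0, 0, 0],
  [0.3, 0, 0, 0, 0],
  [0.3, 0, 0, 0, 0],
])

```text
time: 37.7
tool_pos: [546.5, -45.4, 296.5]
tcp_rot: [0.394, 1.551, 0.397]
contact_force: [-5.3, 1.4, 18.4]
grip_width: 60.1
```

Contact with the top ring (18 N). Release and back off.

>>> arm_command([
  [-0.1, 0, 0, 0, 0],
  [-0.1, 0, 0, 0, 0.9],
  [-0.1, 0, 0, 0, 0.9],
  [-0.1, 0, 0, 0, 0.9],
  [-0.1, 0, 0, 0, 0.9],
  [-3, 0, 0, 0, 1],
  [-7, 0, 0, 0, 1],
  [-11, 0, 0, 0, 1],
  [-11, 0, 0, 0, 1],
  [-11, 0, 0, 0, 1],
])

```text
time: 38.7
tool_pos: [544.4, -46.2, 407.1]
tcp_rot: [0.347, 1.549, 0.351]
contact_force: [-0.2, -0.4, -0.7]
grip_width: 91.9
```

Run:
```python
from h import *
S=cam("scene"); cv2.imwrite("pics/s22.png",cv2.resize(S[0][180:300,220:440],None,fx=3,fy=3));go(548,-44.4,220,90)
b=[c for c in blobs(S,"brass") if abs(centre(c)[0]-248)<30 and centre(c)[1]<290][0]; print(centre(b),ray(S,*centre(b),12))
```

```text
grip [547.1 -44.9 246.7] jaw yaw 90.2 q6 -1.81 row [2.67 0.03 0.05] turn 0.2 w 91.9 t 38.75
(247.6082251082251, 251.274531024531) [ 593.51423963 -197.44576211   12.        ]
```

View pics/s22.png

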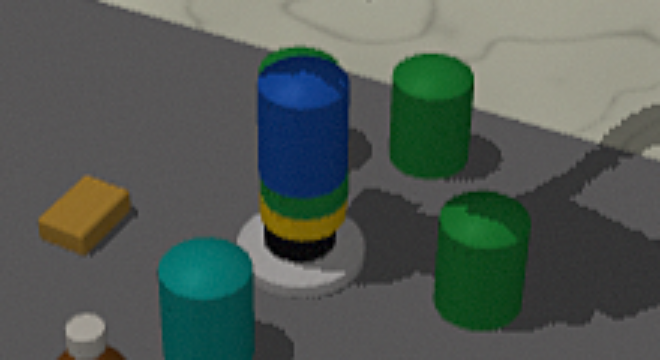

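The cover rests squarely on the rings at (303,125) in the crop. Now the weight.

>>> arm_command([
  [0, -4, 0, 0, 1],
  [0, -8, 0, 0, 1],
  [0, -12, 0, 0, 1],
  [3, -15.2, 0, 0, 1],
  [6.5, -15.2, 0, 0, 1],
  [6.5, -15.2, 0, 0, 1],
  [6.5, -15.2, 0, 0, 1],
])

```text
time: 39.45
tool_pos: [545.9, -197.4, 338.6]
tcp_rot: [0.586, 1.553, 0.59]
contact_force: [-0.1, 0.3, 0.3]
grip_width: 91.6
```

Run:
```python
from h import *
bot.capture("scene");W=cam("wrist"); cv2.imwrite("pics/w23.png",W[0])
m=cv2.inRange(cv2.cvtColor(W[0],cv2.COLOR_BGR2HSV),(12,100,120),(30,255,255)); m[318:]=0
c=max(cv2.findContours(m,cv2.RETR_EXTERNAL,cv2.CHAIN_APPROX_NONE)[0],key=cv2.contourArea); print(cv2.contourArea(c),centre(c),cv2.minAreaRect(c),ray(W,*centre(c),20),ray(W,*centre(c),10))
print([ray(W,*p,20).round(1) for p in cv2.boxPoints(cv2.minAreaRect(c))])
go(588,-197,150,90)
```

```text
2486.0 (317.35217216411905, 267.70655671761864) ((317.40093994140625, 267.7782897949219), (42.30785369873047, 62.50616455078125), 2.4895529747009277) [ 585.16951249 -195.85931976   20.        ] [ 588.89474274 -195.85841136   10.        ]
[array([ 616.6, -217.6,   20. ]), array([ 553.8, -214. ,   20. ]), array([ 555.5, -175.2,   20. ]), array([ 618.6, -176.5,   20. ])]
grip [ 549.5 -196.   181.8] jaw yaw 90.3 q6 -2.06 row [ 3.25 -0.14  3.79] turn 0.3 w 91.7 t 39.55
```

View pics/w23.png

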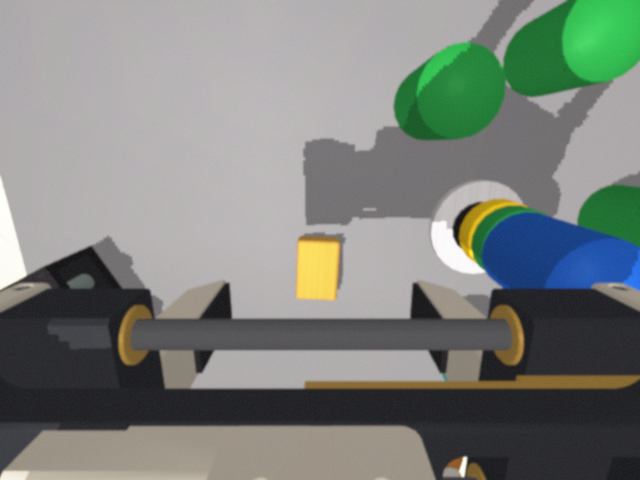

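>>> arm_command([
  [2, 0, 2, 9, 1],
  [4, 0, 3.75, 18, 1],
  [6, 0, 3.75, 27, 1],
  [8, 0, 3.75, 36, 1],
  [9, 0, 3.75, 45, 1],
  [9, 0, 3.75, 54, 1],
  [9, 0, 3.75, 63, 1],
  [9, 0, 3.75, 72, 1],
  [9, 0, 3.75, 81, 1],
  [9, 0, 3.75, 90, 1],
])

```text
time: 40.55
tool_pos: [586.4, -195.7, 253.8]
tcp_rot: [1.758, 1.548, 0.257]
contact_force: [0.7, 0.0, 0.3]
grip_width: 91.7
```

Run:
```python
from h import *
go(587.2,-196,22,-3)
```

```text
grip [ 590.  -194.8   94.7] jaw yaw 4.0 q6 -0.53 row [ 7.26 -0.45  0.14] turn 7.0 w 91.7 t 40.55
```

>>> arm_command([
  [2, -0.45, 0.1, 7, 1],
  [4, -0.45, 0.1, 7, 1],
  [6, -0.45, 0.1, 7, 1],
  [7.2, -0.45, 0.1, 7, 1],
  [7.2, -0.45, 0.1, 7, 1],
  [7.2, -0.45, 0.1, 7, 0],
  [7.2, -0.45, 0.1, 7, 0],
  [7.2, -0.45, 0.1, 7, 0],
  [7.2, -0.45, 0.1, 7, 0],
  [7.2, -0.45, 0.1, 7, 0],
])

```text
time: 41.55
tool_pos: [583.9, -196.7, 182.4]
tcp_rot: [1.841, 1.546, 0.218]
contact_force: [0.1, 0.4, 2.1]
grip_width: 59.4
```

>>> arm_command([
  [0, 0, 0, 0, 0],
  [0, 0, 0, 0, 1],
  [0, 0, 0, 0, 1],
  [0, 0, 0, 0, 1],
  [0, 0, 0, 0, 1],
  [0, 0, 0, 0, 1],
])

```text
time: 42.15
tool_pos: [583.9, -196.7, 182.4]
tcp_rot: [1.844, 1.546, 0.22]
contact_force: [0.8, -0.2, -0.7]
grip_width: 91.0
```

Run:
```python
from h import *
go(587.2,-196,22,-3)
```

```text
grip [ 587.6 -195.9   23.2] jaw yaw -3.0 q6 -0.41 row [ 0.12 -0.05  0.02] turn -0.0 w 91.0 t 42.15
```

>>> arm_command([
  [0, 0, 0, -9, 1],
  [0, 0, 0, -18, 1],
  [0, 0, 0, -27, 1],
  [0, 0, 0, -36, 1],
  [0, 0, 0, -45, 1],
  [0, 0, 0, -54, 1],
  [0, 0, 0, -63, 1],
  [0, 0, 0, -72, 1],
  [0, 0, 0, -81, 1],
  [0, 0, 0, -90, 1],
])

```text
time: 43.15
tool_pos: [583.9, -196.7, 182.4]
tcp_rot: [0.338, 1.547, 0.22]
contact_force: [-0.2, -0.4, 1.8]
grip_width: 92.0
```

Run:
```python
from h import *
go(587.6,-195.9,22.2,87)
```

```text
grip [ 587.6 -195.9   23.2] jaw yaw 83.3 q6 -1.92 row [ 0.1  -0.   -0.01] turn -3.7 w 92.0 t 43.15
```

>>> arm_command([
  [0.1, 0, 0, -3.7, 1],
  [0.1, 0, 0, -3.7, 0],
  [0.1, 0, 0, -3.7, 0],
  [0.1, 0, 0, -3.7, 0],
  [0.1, 0, 0, -3.7, 0],
  [0.1, 0, 0, -3.7, 0],
  [0.1, 0, 0, -3.7, 0],
  [0.1, 0, 0, -3.7, 0],
  [0.1, 0, 0, -3.7, 0],
])

```text
time: 44.05
tool_pos: [583.9, -196.8, 181.4]
tcp_rot: [0.263, 1.547, 0.21]
contact_force: [0.3, -0.2, 0.5]
grip_width: 39.9
```

Run:
```python
from h import *
go(587.6,-195.9,22.2,87)
```

```text
grip [ 587.7 -196.    22.2] jaw yaw 87.0 q6 -1.98 row [ 0.    0.01 -0.01] turn -0.0 w 39.9 t 44.05
```

>>> arm_command([
  [-3, 0, 0, 0, 0],
  [-6, 0, 0, 0, 0],
  [-10, 0, 0, 0, 0],
  [-14, 0, 0, 0, 0],
  [-18, 0, 0, 0, 0],
  [-22, 0, 0, 0, 0],
  [-22, 0, 2.5, 0, 0],
  [-22, 0, 2.5, 0, 0],
])

```text
time: 44.85
tool_pos: [604.9, -199.2, 402.6]
tcp_rot: [0.213, 1.544, 0.16]
contact_force: [0.5, -0.2, -4.4]
grip_width: 39.7
```

Run:
```python
from h import *
go(610,-44.2,240,90)
W=cam("wrist"); cv2.imwrite("pics/w25.png",W[0])
```

```text
grip [ 609.2 -198.5  243.5] jaw yaw 87.0 q6 -1.96 row [ 0.42 15.41 -0.74] turn -3.0 w 39.7 t 44.85
```

View pics/w25.png

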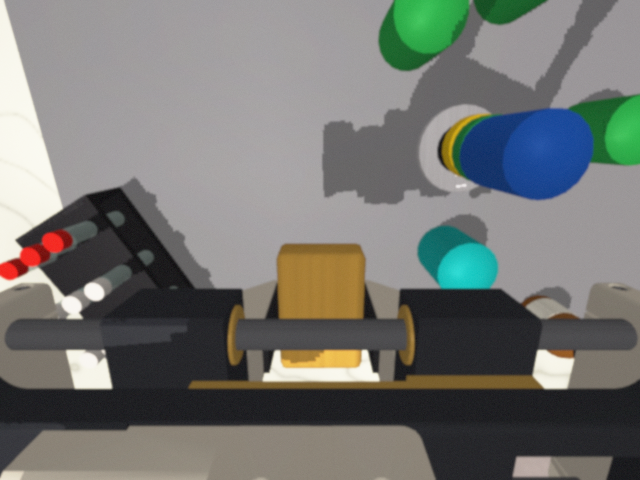

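The weight is held centrally in the jaws (320,305). Move beside the cover for a view of the crown.

>>> arm_command([
  [0, 4, 0, -1, 0],
  [0, 8, 0, -2, 0],
  [0, 12, 0, -3, 0],
  [0, 15.4, 0, -3, 0],
  [0, 15.4, 0, -3, 0],
  [0, 15.4, 0, -3, 0],
  [0, 15.4, 0, -3, 0],
])

```text
time: 45.6
tool_pos: [611.7, -46.1, 401.3]
tcp_rot: [0.261, 1.549, 0.26]
contact_force: [-0.2, -0.1, -2.9]
grip_width: 39.8
```

Run:
```python
from h import *
bot.capture("top"); bot.capture("top")
W=cam("wrist"); cv2.imwrite("pics/w26.png",W[0])
b=[c for c in blobs(W,"blue",500)][0]; x,y,w,h=cv2.boundingRect(b); print(x,y,w,h)
m=cv2.inRange(cv2.cvtColor(W[0],cv2.COLOR_BGR2HSV),*RANGES["blue"])
print("far rim",ray(W,x+w/2,y+h,150).round(1),"near bottom",ray(W,x+w/2,y,76).round(1),"LR",ray(W,x,y+h-w/2,150).round(1),ray(W,x+w,y+h-w/2,150).round(1))
print(proj(W,[548,-44.3,161]));go(548.2,-44.3,190,90)
T=cam("top"); cv2.imwrite("pics/t26.png",T[0])
```

```text
279 113 88 90
far rim [578.8 -41.8 150. ] near bottom [515.1 -40.9  76. ] LR [549.4 -70.9 150. ] [549.5 -12.6 150. ]
[319.24113008 157.47418404]
grip [615.4 -45.6 242.6] jaw yaw 89.9 q6 -1.77 row [ 5.11  0.09 -6.83] turn -0.1 w 40.2 t 45.75
```

View pics/w26.png

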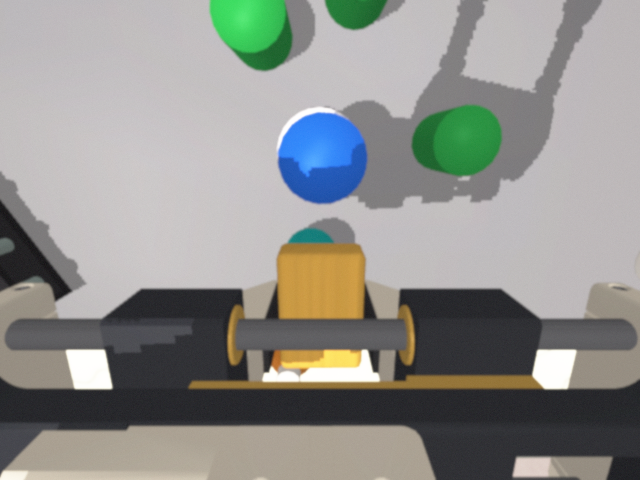

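Run:
```python
from h import *
for i in range(3):
    W=cam("wrist")
    g=[c for c in blobs(W,"blue",500)][0]; e=cv2.fitEllipse(g); x,y,w,h=cv2.boundingRect(g)
    print([round(float(a),1) for a in e[0]],e[1],(x+w/2,y+h/2),ray(W,*e[0],150).round(1),W[2].round(1),proj(W,[548,-44.4,12]).round(1),proj(W,[540.,88,80]).round(1))
m=((cv2.cvtColor(W[0],cv2.COLOR_BGR2GRAY)>200)).astype(np.uint8)
T=cam("top");b=[c for c in blobs(T,"blue") if abs(centre(c)[0]-332)<20]
for c in b: (u,v),r=cv2.minEnclosingCircle(c);print(u,v,r,ray(T,u,v,150))
cv2.imwrite("pics/w27.png",cv2.resize(W[0][90:220,250:400],None,fx=5,fy=5))
```

```text
[322.3, 157.2] (87.56202697753906, 89.6444091796875) (322.5, 158.0) [548.5 -42.1 150. ] [539.4 -44.6 380.8] [318.7 151.4] [473.5 143.5]
[322.0, 157.1] (87.64624786376953, 89.49271392822266) (322.5, 157.5) [548.5 -42.1 150. ] [539.4 -44.5 380.8] [318.5 151.3] [473.3 143.4]
[321.7, 157.0] (87.50971221923828, 89.61222076416016) (322.0, 157.5) [548.5 -42.2 150. ] [539.4 -44.3 380.9] [318.4 151.2] [473.1 143.3]
```

View pics/w27.png

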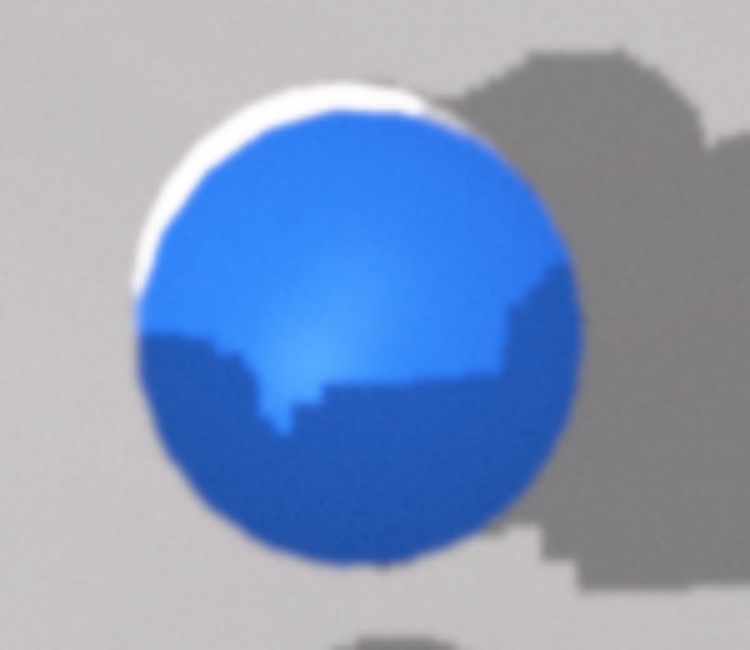

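>>> arm_command([
  [0, 0.1, -3, 0, 0],
  [0, 0.2, -5, 0, 0],
  [0, 0.3, -6.7, 0, 0],
  [0, 0.3, -6.7, 0, 0],
  [0, 0.3, -6.7, 0, 0],
  [0, 0.3, -6.7, 0, 0],
  [0, 0.3, -6.7, 0, 0],
])

```text
time: 46.7
tool_pos: [545.6, -42.8, 400.5]
tcp_rot: [0.243, 1.547, 0.242]
contact_force: [-1.1, 0.9, -4.2]
grip_width: 39.9
```

Run:
```python
from h import *
for i in range(3): bot.capture("top"); go(548.2,-42.3,190,90)
```

```text
grip [549.1 -41.8 241.2] jaw yaw 90.0 q6 -1.79 row [ 5.12 -0.08 -0.21] turn -0.0 w 40.0 t 46.75
grip [549.  -41.8 241.2] jaw yaw 90.0 q6 -1.79 row [ 5.11 -0.08 -0.2 ] turn -0.0 w 39.3 t 46.8
grip [548.9 -41.8 241.2] jaw yaw 90.0 q6 -1.79 row [ 5.12 -0.08 -0.19] turn -0.0 w 39.8 t 46.85
```

>>> arm_command([
  [2, -0.05, -0.1, 0, 0],
  [3.5, -0.06, -0.2, 0, 0],
  [4.5, -0.07, -0.2, 0, 0],
  [5.1, -0.07, -0.2, 0, 0],
  [5.1, -0.07, -0.2, 0, 0],
  [5.1, -0.07, -0.2, 0, 0],
  [5.1, -0.07, -0.2, 0, 0],
])

```text
time: 47.55
tool_pos: [544.7, -43.1, 350.1]
tcp_rot: [0.225, 1.546, 0.224]
contact_force: [0.0, 0.5, -3.0]
grip_width: 39.4
```

Run:
```python
from h import *
for i in range(2): S=cam("scene"); go(548.2,-42.3,184.2,90)
cv2.imwrite("pics/s28.png",cv2.resize(S[0][130:290,220:440],None,fx=3,fy=3))
```

```text
grip [548.4 -42.3 190.9] jaw yaw 90.0 q6 -1.8 row [ 0.67 -0.01 -0.04] turn -0.0 w 39.9 t 47.6
grip [548.4 -42.2 190.8] jaw yaw 90.0 q6 -1.8 row [ 0.66 -0.01 -0.03] turn -0.0 w 39.8 t 47.65
```

View pics/s28.png

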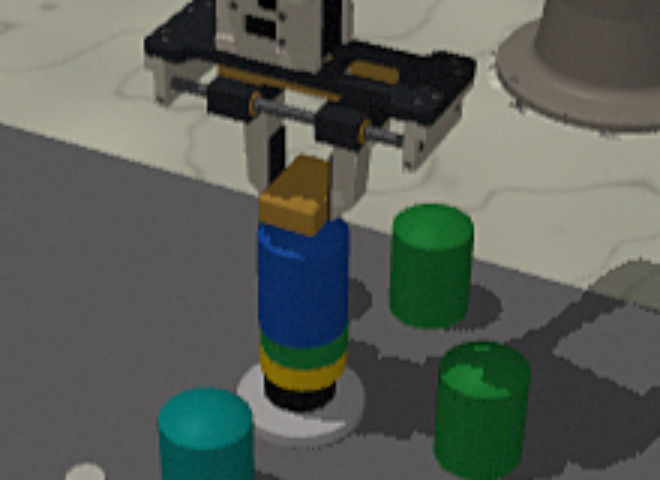

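>>> arm_command([
  [0.2, 0, 0, 0, 0],
  [0.4, 0, -0.02, 0, 0],
  [0.5, 0, -0.02, 0, 0],
  [0.55, 0, -0.02, 0, 0],
  [0.6, 0, -0.02, 0, 0],
  [0.6, 0, -0.02, 0, 0],
])

```text
time: 48.25
tool_pos: [544.6, -43.1, 343.9]
tcp_rot: [0.233, 1.547, 0.232]
contact_force: [-0.1, 0.1, -3.3]
grip_width: 39.5
```

>>> arm_command([
  [0.05, 0, 0, 0, 0],
  [0.1, 0, 0, 0, 0],
  [0.15, 0, 0, 0, 0],
  [0.15, 0, 0, 0, 0],
])

```text
time: 48.65
tool_pos: [544.6, -43.1, 342.3]
tcp_rot: [0.235, 1.547, 0.234]
contact_force: [-0.1, -0.1, -4.7]
grip_width: 39.5
```

>>> arm_command([
  [0.05, 0, 0, 0, 0],
  [0.1, 0, 0, 0, 0],
  [0.1, 0, 0, 0, 0],
])

```text
time: 48.95
tool_pos: [544.7, -43.1, 341.8]
tcp_rot: [0.219, 1.546, 0.219]
contact_force: [-1.2, -0.2, 1.2]
grip_width: 39.8
```

Light contact on the crown. Release gently without moving the arm.

>>> arm_command([
  [0, 0, 0, 0, 0.43],
  [0, 0, 0, 0, 0.46],
  [0, 0, 0, 0, 0.5],
  [0, 0, 0, 0, 0.55],
  [0, 0, 0, 0, 0.65],
  [0, 0, 0, 0, 0.75],
  [0, 0, 0, 0, 0.75],
])

```text
time: 49.65
tool_pos: [544.7, -43.1, 341.8]
tcp_rot: [0.219, 1.546, 0.218]
contact_force: [0.3, 0.6, -0.0]
grip_width: 67.5
```

Run:
```python
from h import *
for i in range(2): S=cam("scene"); go(548.2,-42.3,184.2,90)
W=cam("wrist"); cv2.imwrite("pics/w29.png",W[0])
cv2.imwrite("pics/s29.png",cv2.resize(S[0][130:290,220:440],None,fx=3,fy=3))
```

```text
grip [548.6 -42.2 182.7] jaw yaw 90.0 q6 -1.8 row [-0.15 -0.   -0.03] turn -0.0 w 68.6 t 49.7
grip [548.6 -42.2 182.7] jaw yaw 90.0 q6 -1.8 row [-0.15 -0.01 -0.03] turn -0.0 w 68.5 t 49.75
```

View pics/s29.png

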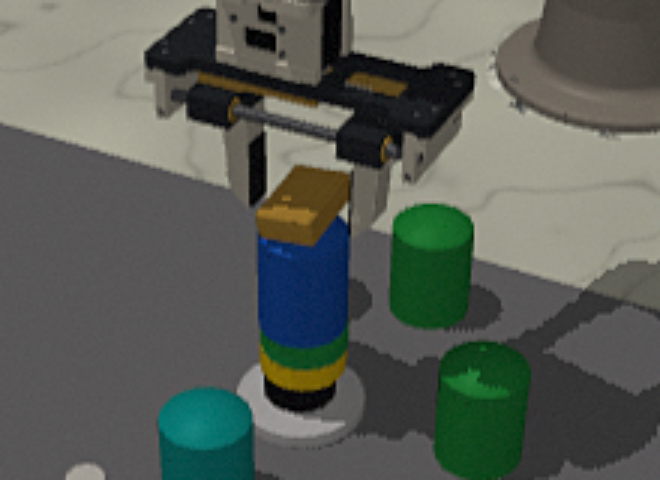

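View pics/w29.png

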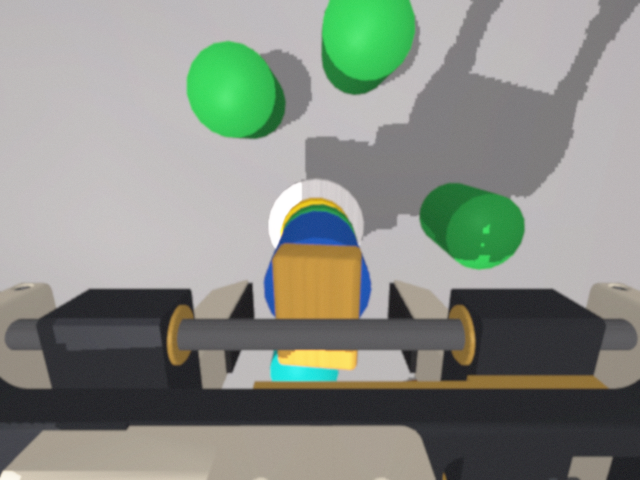

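>>> arm_command([
  [0, 0, 0, 0, 0.75],
  [0, 0, 0, 0, 0.75],
  [0, 0, 0, 0, 0.75],
  [0, 0, 0, 0, 0.75],
  [0, 0, 0, 0, 0.75],
])

```text
time: 50.3
tool_pos: [544.7, -43.1, 341.8]
tcp_rot: [0.219, 1.546, 0.218]
contact_force: [0.1, 1.1, -0.5]
grip_width: 68.8
```

Run:
```python
from h import *
S=cam("scene")
cv2.imwrite("pics/s30.png",cv2.resize(S[0][165:225,280:360],None,fx=8,fy=8,interpolation=cv2.INTER_CUBIC))
old=cv2.imread("pics/s29.png")
```

```text
(no output)
```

View pics/s30.png

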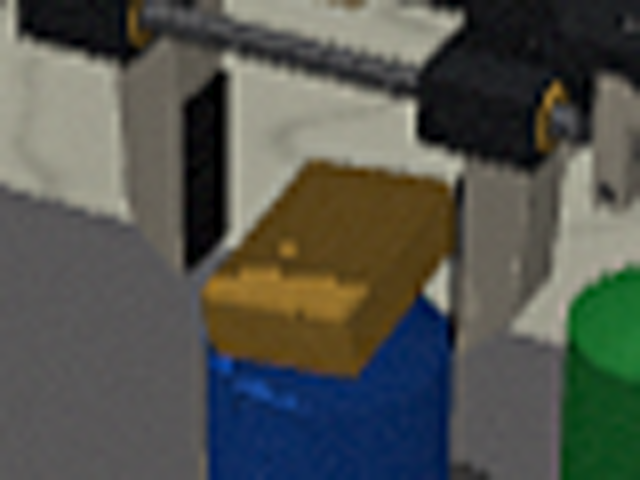

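Run:
```python
from h import *
from scipy.optimize import least_squares
S=cam("scene")
P={(1,-1,1):(204,283),(1,1,1):(348,318),(1,1,-1):(357,375),(1,-1,-1):(210,345),(-1,-1,1):(312,160),(-1,1,1):(450,185)}
L=np.array([k for k in P])*[30,20,10]; uv=np.array([(a/8+280,b/8+165) for a,b in P.values()])
for q,v in zip(L,uv): print(q,v.round(1),proj(S,q+[548.5,-42.2,171]).round(1))
f=lambda p:np.ravel([proj(S,Ro.from_rotvec(p[3:]).apply(q)+p[:3])-v for q,v in zip(L,uv)])
r=least_squares(f,[548,-42,171,0,0,0]); print(r.x[:3].round(1),r.x[3:].round(3),np.abs(r.fun).max())
```

```text
[ 30 -20  10] [305.5 200.4] [306.1 198. ]
[30 20 10] [323.5 204.8] [325.2 203.5]
[ 30  20 -10] [324.6 211.9] [325.1 212.3]
[ 30 -20 -10] [306.2 208.1] [306.2 206.8]
[-30 -20  10] [319. 185.] [320.5 182.6]
[-30  20  10] [336.2 188.1] [339.1 187.7]
[494.6 -71.6 126.8] [0.07  0.044 0.008] 0.5174493064429271
```

The weight matches a level block within about 2 px, and it hasn't moved in 0.6 s. Withdraw straight up.

>>> arm_command([
  [-0.5, 0, 0, 0, 0.75],
  [-1.5, 0, 0, 0, 0.75],
  [-3, 0, 0, 0, 0.75],
  [-5, 0, 0, 0, 0.75],
  [-8, 0, 0, 0, 0.75],
  [-11, 0, 0, 0, 0.75],
  [-11, 0, 0, 0, 0.75],
])

```text
time: 51.1
tool_pos: [542.2, -43.7, 457.2]
tcp_rot: [0.098, 1.537, 0.097]
contact_force: [-0.9, -0.5, 0.3]
grip_width: 69.0
```

>>> arm_command([
  [0, 0, -4, 0, 0.75],
  [0, 0, -8, 0, 0.75],
  [0, 0, -12, 0, 0.75],
  [0, 0, -12, 0, 0.75],
  [0, 0, -12, 0, 0.75],
  [0, 0, -12, 0, 0.75],
  [0, 0, -12, 0, 0.75],
])

```text
time: 51.8
tool_pos: [423.2, -43.8, 453.1]
tcp_rot: [0.097, 1.537, 0.097]
contact_force: [-0.1, 0.7, -0.0]
grip_width: 68.8
```

Run:
```python
from h import *
S=cam("scene");T=cam("top");go(0,0,0)
cv2.imwrite("pics/s31.png",S[0])
cv2.imwrite("pics/s31c.png",cv2.resize(S[0][165:285,270:370],None,fx=5,fy=5,interpolation=cv2.INTER_CUBIC))
W=cam("wrist"); cv2.imwrite("pics/w31.png",W[0])
```

```text
grip [428.3 -43.2 293.8] jaw yaw 90.0 q6 -1.86 row [ 27.96   4.21 -43.78] turn 0 w 68.8 t 51.9
```

View pics/s31.png

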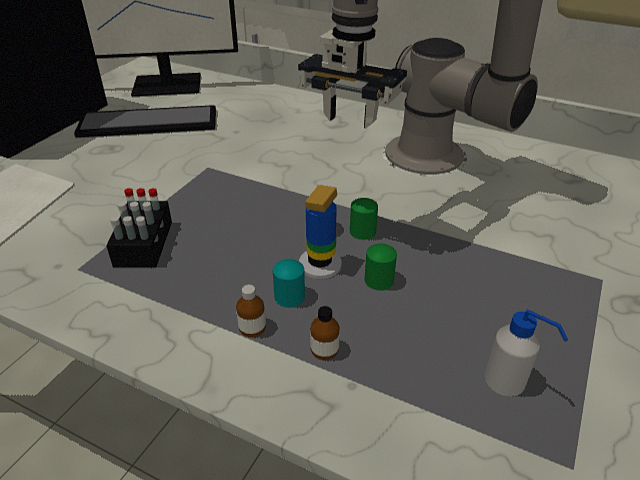

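View pics/s31c.png

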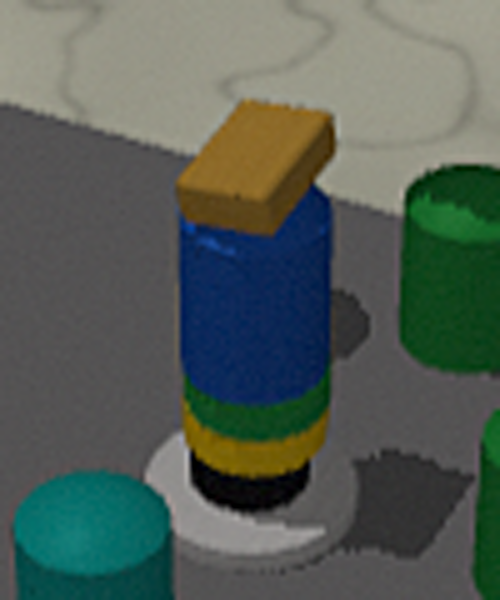

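View pics/w31.png

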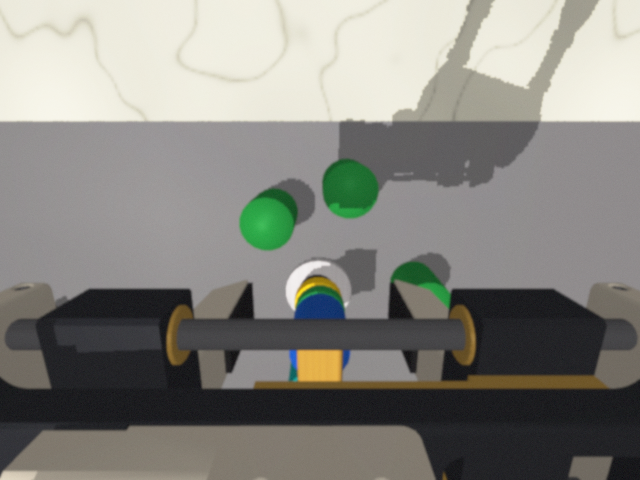

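>>> arm_command([
  [0, 0, 0, 0, 0.75],
  [0, 0, 0, 0, 0.75],
  [0, 0, 0, 0, 0.75],
  [0, 0, 0, 0, 0.75],
  [0, 0, 0, 0, 0.75],
  [0, 0, 0, 0, 0.75],
  [0, 0, 0, 0, 0.75],
  [0, 0, 0, 0, 0.75],
  [0, 0, 0, 0, 0.75],
  [0, 0, 0, 0, 0.75],
])

```text
time: 52.95
tool_pos: [422.9, -43.7, 452.9]
tcp_rot: [0.104, 1.538, 0.104]
contact_force: [-0.3, -0.0, -0.1]
grip_width: 69.0
```

Run:
```python
from h import *
old=(cv2.imread("pics/s31.png"),)
S=cam("scene")
for X in(old,S):
    b=[c for c in blobs(X,"brass") if centre(c)[1]<220]; print([ (centre(c),cv2.boundingRect(c)) for c in b], [centre(c) for c in blobs(X,"brass") if centre(c)[1]>220])
print(proj(S,[548.5,-42.2,171]))
bot.close_job()
```

```text
[((320.8165422885572, 197.87562189054725), (305, 185, 32, 27)), ((331.7365269461078, 75.78443113772455), (315, 71, 41, 10))] [(323.1032282282282, 329.6591591591591), (248.17757809157035, 307.43560119811724)]
[((320.8589263420724, 197.87890137328338), (305, 185, 32, 27)), ((331.2235772357723, 75.77642276422763), (315, 71, 41, 11))] [(323.16221232368224, 329.83556050482554), (248.16944801026958, 307.3688489516474)]
[322.76126532 197.14867324]
the job is handed in; nothing more can be done
```

I finished the job and handed it in at about 53 s; handing in gives no verdict, so these results rest on my own camera checks.

I moved the cover to the bench, then put the spacer, the yellow ring and the green ring on the post. No white or orange ring was out. The cover went back over the post onto the rings, and the brass weight onto its crown.

- **Stack:** the last pictures show the spacer, rings and cover stacked upright on the stand.
- **Weight:** its picture position moved less than 0.1 px over more than 1 s after release. It lies about 2 px from where a centred, level block should appear. One rough corner fit put its tilt near 0.08 rad, but that fit's position was far off, so I only trust it as a sign that the tilt is small.
- **Bottles:** the two reagent bottles are within 1 px of where they started. The wash bottle looks unmoved by eye.
- **Disagreement:** the cover's top measured about 2 mm to the +y side of the post, which is within the bore's play. I centred the weight on the measured crown rather than on the post.

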